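# Close and lock the purifier's filter dock

## Robot

A 6-joint arm with a two-finger parallel gripper is mounted at the origin on the work surface. World frame = base frame: x ahead of the robot, y to its left, z up, the work surface at z = 0. Lengths are in m, angles in degrees, forces in N, time in s.
With the tool pointing down it reaches from about 0.275 to 0.975 m from the base axis. Payload 8.4 kg.
Tool frame: the origin (TCP) lies between the finger pads; the fingertips stand arm.tip_reach ahead of it and the grasp point (between the pads) lies 3 mm ahead of it (arm.tip_reach is the distance from the TCP to the fingertips, in m); z points along the fingers, y is the line along which they close (so a half turn about z gives the same grasp; the last joint's range is limited). The gripper opens to 92 mm and grips with 3 to 60 N. Pads are 20 mm wide; open, the fingers measure 128 mm over their backs; the gripper's body (75 mm by 189 mm) begins 69 mm behind the grasp point.
Start: joints at [75.665, 20.225, 93.587, -0, 66.188, -0.138], TCP at [0.153, 0.606, 0.237] pointing down, gripper open.
Joint ranges: [-150.9, 150.9], [-52.94, 120.26], [3.33, 152.33], [-74.26, 254.26], [0, 154.13], [-172.89, 172.89]. Speed limits (degrees/s): [127.2, 127.2, 159.86, 180, 180, 180].

## Interface

Orientations are given as [roll, pitch, yaw] about the fixed x, y, z axes, in that order (R = Rz(yaw) Ry(pitch) Rx(roll)).
In Python, from plant import sensors, viewer, workorder, arm gives the robot as it stands.
- The arm moves only by the shell command python3 -m creep 'ROWS'. ROWS is JSON, a list of rows, each an object of numbers: "tx", "ty", "tz": the shift along the tool's x, y, z each as a share of 20 cm, from -1 to 1; "rx", "ry", "rz": the turn, a rotation vector about the tool's x, y, z each as a share of 0.1 rad, from -1 to 1; "claw": the opening, from -1 (shut) to 1 (fully open). In form: [{"tx": .., "ty": .., "tz": .., "rx": .., "ry": .., "rz": .., "claw": ..}, ...]. A call has 1 to 5 rows; each row shifts and turns the commanded pose from where the row before left it, along the tool's axes as they then stand; what a row does not reach is not made up. A row lasts 1/12 s, in which the tool goes at most 41.7 mm and 7.16 degrees, less where a joint would pass 70% of its speed; a pose out of reach is approached as far as the arm can. A call with a number of a shift or a turn outside -1 to 1 is refused whole. A call with a gripper value outside its range is refused whole. The fingers move at their own pace and stop on an object; the grip force is fixed at half the most. Time passes only in rows, so rows that do not move let the fingers close. It gives the time, the measured TCP pose, the force, the opening and the grip force at its end, in the units of the state.
- sensors.read_state(): the state, without advancing time (a new reading comes with each control period).
- viewer.camera(name): name is "side" or "top" or "wrist"; returns (picture, depth): 420x560x3 uint8, red, green, blue; 420x560 float32, m along the optical axis (not along the pixel's ray), 0 where there is no reading.
- viewer.camera_info(name): a dict with "fx", "fy", "cx", "cy" (pixels), "D" ([k1, k2, p1, p2, k3] as OpenCV has them; the pictures are not rectified), "position" and "attitude" of the camera in the world; the wrist camera has in their place "T_tool_cam" (4x4, takes a point from camera to tool coordinates, whose origin is the TCP and whose axes are the flange's). Camera axes: x right, y down, z forward; pixel columns grow to the right and rows downward; lengths in m; the calibration is good to about 2 mm. A picture is of the moment at which its call begins: read the wrist's pose just before it. camera_info takes no time and is no camera call.
- workorder.close_job(): hands the job in; it is judged then, once.
Trained networks look in the newest picture that a camera, given by its name, has taken for a name from the list of things; names that differ only in an ending like _2 or _b are one class to them, and where a whole thing is asked for, a point or a joint stands for the part that bears it (a point fixed in the world has none). Each returns a list of dicts, best first, with "p" (0 to 1); they miss things now and then, are a little off and sometimes report something else, mostly with a low value. They report only what shows in the picture. A call takes as long as a camera call. They do not tell look-alikes from the thing itself.
- viewer.find_in(thing, camera): "at" ([column, row] in pixels, amid what is visible of it).
- viewer.mark_of(thing, camera): "at" ([column, row] in pixels: a listed point, or the origin of a listed thing).
The state is a dict: "clock": time; "joints": joint angles; "qvel": joint speeds; "joint_efforts": joint torques, N m; "tcp_pos": TCP position; "orientation": TCP orientation; "ft_force": force on the tool from outside, world axes, zero at the start; "torque": the same for the moment, N m; "opening": finger opening in m; "finger_force": force on a finger pad.
Only numpy, scipy, OpenCV 4.12 (cv2) and the standard library are available. Lean on these libraries where they do the work, as an engineer would, in place of code of your own. Each camera call takes 0.05 s, during which the arm holds its last target. There are 200 camera calls.

## Task

Close up the water purifier's filter dock after a cartridge change: first push the white cartridge fully home in its cradle, then draw the yellow-headed locking pin up out of its bore and park it upright in the blue notch at the dock's side, collar resting on the notch. Then swing the steel strap shut over the cartridge, and last press the strap's red captive knob down and turn it clockwise as far as it goes, so that it stays down when you let go. Leave the two tumblers, the blue stopper and the dipper where they stand.

Things in the scene. Friction and masses are not known exactly. Their poses are not given: they have to be found in the camera images.
- dock: fixed filter dock: white base plate 155 x 205 x 12 mm; origin on the counter (plate x -80..75, y -100..105 mm); x away from the robot at yaw 0, y left, z up. Grey rear rail with the bore (x 27..67, y -90..62, top z 52), blue notch block at its left end, front boss with T-slot (x -73..-37, y 1..39, top z 61), cartridge cradle along y between them, end wall at y -66
- cartridge (a joint): how far the cartridge stands out of its home place, m, towards the dock's +y; 0 = fully home, at most 0.04; a sliding cartridge with about 2.5 N of friction
- cartridge_end (a point): centre of the flat white end face, rimmed by a green band (facing the dock's +y) of the lying white cartridge, a cylinder 48 mm in diameter and 115 mm long; centre line 37 mm and top 61 mm above the counter; push here towards the dock's -y
- pin: loose steel locking pin, upright; origin at its foot centre, z along it: shank 10 mm diameter, collar 24 mm diameter at z 36..42 mm, shank up to 80 mm, yellow round head 18 mm diameter at z 80..108 mm. In bore or notch the collar rests on the top, the foot 36 mm below the mouth; in the bore it blocks the strap
- pin_head (a point): middle of the pin's yellow head, 94 mm above its foot; at the start the open strap lies close beside the shank, below the head, with its knob some 50 mm away along the strap, so grip across the strap (fingers along the dock's x)
- bore (a point): centre of the mouth of the pin's bore, 12 mm diameter, in the top of the rear rail, 52 mm above the counter; the pin must be lifted 36 mm to come clear
- notch (a point): where the pin's axis belongs in the blue notch, at the height of the notch's top (52 mm above the counter): a U-slot 16 mm wide (dock x), 40 mm deep, its back wall 8 mm to the dock's -y of this point, open above and to the dock's +y; the arms end 19 mm to the +y
- strap (a joint): angle of the steel strap about its upright pivot, rad; 0 = shut (it points to the dock's -x, across the cartridge, to a firm stop); grows counterclockwise seen from above; open at the start (1.86 to 2.15, pointing to the dock's -y and somewhat to +x); stays where it is left
- pivot (a point): the strap's pivot axis, at the height of the strap's top (84 mm above the counter); a bolt head 16 mm wide stands 6 mm higher
- strap_mid (a point): middle of the strap's width and height, 70 mm from the pivot; point x points along the strap towards the pivot. The strap is a steel bar 22 mm wide and 14 mm high (z 70..84 mm above the counter), reaching 120 mm from the pivot, with the knob 110 mm from the pivot; push its side
- boss (a point): centre of the T-slot on the boss top (61 mm above the counter), straight under the knob when the strap is shut; the slot runs along the dock's x
- plunger (a joint): how far the red knob is pressed down, m: 0 = up, 0.016 = bottom; a spring lifts it (3 to 7 N). With the strap shut and the knob near turn 0 its T-head (24 x 7 x 4 mm) drops through the slot; only pressed beyond 0.011 can it turn beneath the slot's plates, which then hold it down at about 0.011. Turned first, it cannot go down
- knob (a joint): turn of the red knob, rad, clockwise from above; 0 = grip bar in line with the strap, 1.35 = end stop
- knob_grip (a point): middle of the red knob's grip bar, 38 mm long (point x), 10 mm wide (point y), 26 mm high, 121 mm above the counter when up; a 24 mm round hub, 8 mm thick, is beneath the bar
- tumbler_a: glass tumbler, 72 mm wide, 110 mm high; origin at the centre of its foot; leave it
- tumbler_b: another such glass tumbler; leave it
- stopper: blue bottle stopper, 40 mm wide, 38 mm high; origin at the centre of its foot; leave it
- dipper: steel dipper: a bowl 84 mm wide and 50 mm high (origin beneath it), handle 205 mm long towards its -x; leave it
- cup_rack: red plastic cup rack, fixed, 200 x 150 mm, 130 mm high with a cup on it; origin beneath its middle
There are look-alikes about, which are no part of the job. What is meant by the pin is not pink, and is the smaller of those in its own colour.

How it is judged (in metres and radians):
On the way, in this order (a step that is already met when the one before it is completed fails the run):
1. the cartridge is pushed home (within 3 mm), the pin still in its bore (value of joint cartridge below 0.003 m and distance between pin and bore below 0.045 m), for 0.1 s.
2. the pin is parked in the notch, the strap still open (horizontal distance between pin and notch below 0.012 m and z of pin in the frame of notch below -0.031 m and angle between pin's own z axis and vertical below 0.2 rad and value of joint strap above 1 rad), for 0.2 s.
3. the strap is shut, the knob not yet turned (value of joint strap below 0.04 rad and value of joint knob below 0.5 rad), for 0.1 s.
4. the knob is pressed through the slot and turned home (value of joint plunger above 0.009 m and value of joint knob above 1.1 rad), for 0.1 s.
At the end, for the whole second after the job is handed in: The cartridge is within 3 mm of home; the pin stands at rest in the notch, within 12 mm of its place sideways and 5 mm in height and within 0.2 rad of upright; the strap is within 0.04 rad of shut; the knob stays down by itself (more than 9 mm) and is turned more than 1.1 rad of its 1.35 (all of step 4 and value of joint cartridge below 0.003 m and horizontal distance between pin and notch below 0.012 m and z of pin in the frame of notch between -0.041 and -0.031 m and angle between pin's own z axis and vertical below 0.2 rad and linear speed of pin below 0.02 m/s and value of joint strap below 0.04 rad); the robot touches nothing.
It fails at once if a tumbler, the stopper or the dipper is moved by more than 30 mm (distance of any of tumbler_a, tumbler_b, stopper, dipper from where it was at the start of the episode above 0.03 m).
It also fails if it takes over 72 s, if anything falls off the work surface, if the arm or the gripper's body presses on something with over 40 N, if the wrist force passes 120 N, or if a joint passes its speed limit or range.

## Working session

There is one attempt and no reset: what is moved stays moved. The work goes in short steps, Python scripts to look and compute and a shell command to move; the robot and the scene stay as the last step left them, time stands still between calls to the robot, and variables do not carry over. Pictures are saved under pics/ and viewed, at most 10 in all, crops included, and the job is handed in when it is done.

```bash
ls; mkdir -p pics; cat > h.py <<'E'
import numpy as np, cv2
from scipy.spatial.transform import Rotation as R
from plant import sensors, viewer, workorder, arm
def tool():
    s=sensors.read_state(); T=np.eye(4)
    T[:3,:3]=R.from_euler('xyz',s['orientation'],degrees=True).as_matrix(); T[:3,3]=s['tcp_pos']; return T
def campose(n,T=None):
    i=viewer.camera_info(n)
    if n=='wrist': return (tool() if T is None else T)@np.array(i['T_tool_cam'])
    M=np.eye(4); a=np.array(i['attitude'],float)
    M[:3,:3]=a if a.shape==(3,3) else R.from_euler('xyz',a,degrees=True).as_matrix()
    M[:3,3]=i['position']; return M
def K(n):
    i=viewer.camera_info(n); return np.array([[i['fx'],0,i['cx']],[0,i['fy'],i['cy']],[0,0,1]]),np.array(i['D'],float)
def ray(n,px,M):
    k,D=K(n); u=cv2.undistortPoints(np.array([[px]],float),k,D)[0,0]
    return M[:3,3],M[:3,:3]@np.array([u[0],u[1],1])
def atz(n,px,z,M=None):
    o,d=ray(n,px,campose(n) if M is None else M); return o+d*(z-o[2])/d[2]
def atdepth(n,px,dep,M=None):
    o,d=ray(n,px,campose(n) if M is None else M)
    c,r=int(round(px[0])),int(round(px[1])); w=dep[r-1:r+2,c-1:c+2]; w=w[w>0]
    return o+d*np.median(w) if len(w) else None
def proj(n,P,M=None):
    M=campose(n) if M is None else M; k,D=K(n); q=np.linalg.inv(M)
    return cv2.projectPoints(np.atleast_2d(np.array(P,float)),cv2.Rodrigues(q[:3,:3])[0],q[:3,3],k,D)[0][:,0]
def save(n,im,crop=None,s=1):
    if crop: im=im[crop[1]:crop[3],crop[0]:crop[2]]
    im=cv2.resize(im,None,fx=s,fy=s,interpolation=cv2.INTER_CUBIC); cv2.imwrite('pics/'+n,im[:,:,::-1])
E
python3 - <<'E'
from h import *
np.set_printoptions(precision=3,suppress=True)
print(sensors.read_state(),arm.tip_reach)
for n in ('side','top','wrist'): print(n,viewer.camera_info(n))
ims=[]
for n in ('top','side'):
    im,d=viewer.camera(n); ims.append(im)
    for t in ['cartridge_end','pin_head','bore','notch','pivot','strap_mid','boss','knob_grip','dock','pin','tumbler_a','stopper','dipper','cup_rack']:
        for q in viewer.mark_of(t,n)[:3]:
            print(n,t,np.round(q['at'],1),round(q['p'],2),atdepth(n,q['at'],d))
    np.save(n+'_d.npy',d)
    save(n+'0.png',im,s=1.4)
E
```

```text
pics
{'clock': 0.0, 'joints': array([75.667, 20.263, 93.626, -0.001, 66.189, -0.138]), 'qvel': array([0.016, 0.019, 0.037, 0.025, 0.036, 0.01 ]), 'joint_efforts': array([  0.003, -59.385, -33.421,   0.07 ,   0.023,  -0.   ]), 'tcp_pos': array([0.153, 0.605, 0.236]), 'orientation': array([-179.922,    0.001,  165.805]), 'ft_force': array([0.787, 0.2  , 0.167]), 'torque': array([0.003, 0.008, 0.004]), 'finger_force': 0.0, 'opening': 0.09186375638515508} 0.022
side {'fx': 541.0422518461658, 'fy': 541.0422518461658, 'cx': 280.8842606643552, 'cy': 203.41158549092665, 'D': array([0.025, 0.   , 0.   , 0.   , 0.   ]), 'position': array([0.291, 0.866, 1.109]), 'attitude': array([-139.33 ,    0.418, -162.141])}
top {'fx': 398.80368858974845, 'fy': 398.80368858974845, 'cx': 274.38929235653933, 'cy': 206.0789735575984, 'D': array([-0.07,  0.  ,  0.  ,  0.  ,  0.  ]), 'position': array([0.406, 0.052, 1.065]), 'attitude': array([-170.264,   -1.236,  -90.695])}
wrist {'fx': 306.2330911318919, 'fy': 306.2330911318919, 'cx': 283.4146469383995, 'cy': 210.27173410371321, 'D': array([-0.053,  0.   ,  0.
[... 1889 characters left out ...]
0.103  0.082]
side boss [313.8 192.5] 0.7 [ 0.506 -0.055  0.055]
side boss [351.  130.2] 0.18 [ 0.475 -0.367  0.014]
side knob_grip [270.2 139.4] 0.66 [ 0.651 -0.135  0.132]
side dock [272.2 161.2] 0.62 [ 0.636 -0.105  0.083]
side dock [297.4 194.9] 0.55 [ 0.544 -0.033  0.056]
side pin [242.5 163. ] 0.86 [ 0.742 -0.146  0.006]
side pin [283.8 179.4] 0.71 [ 0.596 -0.08   0.051]
side pin [285.2 155.8] 0.68 [ 0.599 -0.102  0.118]
side tumbler_a [300.9 127. ] 0.96 [ 0.62  -0.323  0.026]
side tumbler_a [353.2 128.8] 0.85 [ 0.47  -0.371  0.018]
side stopper [333.2 325.5] 0.79 [0.364 0.291 0.036]
side dipper [188.9 275.8] 0.88 [0.731 0.251 0.004]
side cup_rack [233.6 410.9] 0.66 [0.51  0.522 0.011]
```

View pics/top0.png

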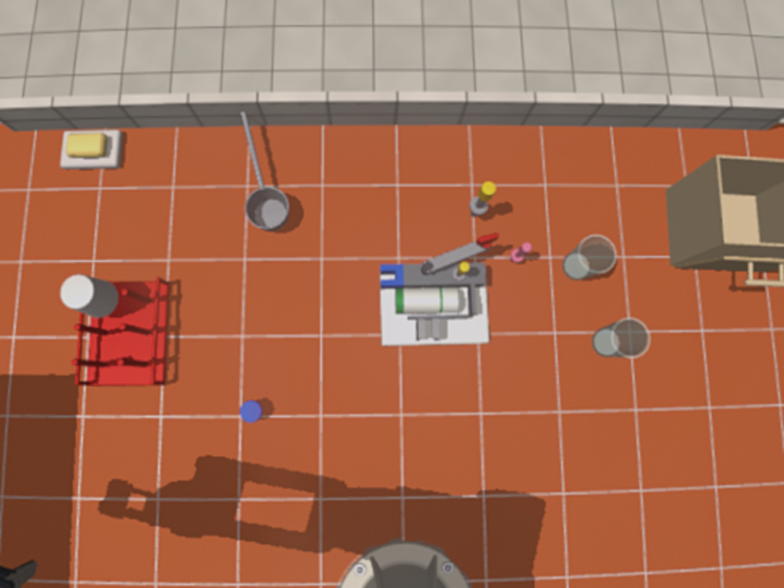

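```bash
python3 - <<'E'
import cv2
im=cv2.imread('pics/side0.png')
c=im[130:350,300:530]; cv2.imwrite('pics/sidec.png',cv2.resize(c,None,fx=2.7,fy=2.7,interpolation=cv2.INTER_CUBIC))
E
```

```text
(no output)
```

View pics/sidec.png

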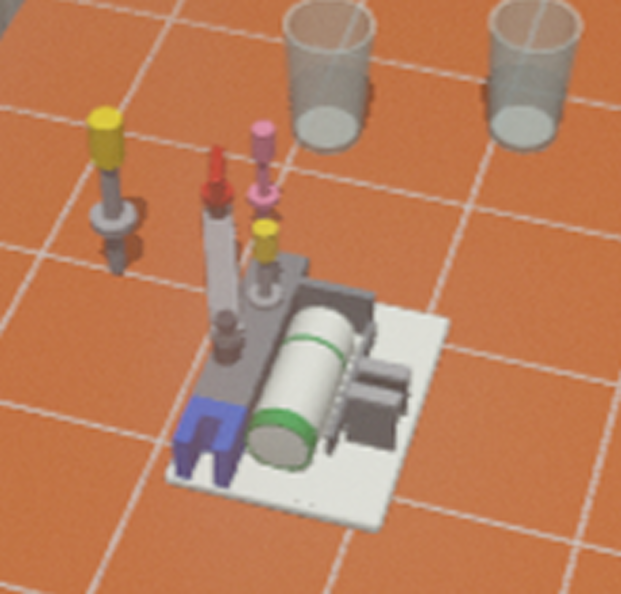

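Top view (pixels in the unscaled 560x420 image): the dock is centred near (311,218), with the strap running from the pivot (305,192) to the red knob (348,170). What could be taken for the pin:
- small yellow-headed pin in the bore, (331,191)
- large yellow-headed one standing free behind, (349,134)
- pink one, (375,177)

I choose the small yellow one. The side crop confirms it stands in the rail's bore beside the strap, with the notch at the left end and the cartridge sticking out past its cradle.

```bash
cat > plan.py <<'E'
import sys
from h import *
def plan(wps,v=0.036,w=5.5):
    """wps: list of (x,y,z,yaw) tool pointing down; prints rows in tool axes"""
    s=sensors.read_state(); p=np.array(s['tcp_pos']); y=s['orientation'][2]%360
    print('from',np.round(p,3),round(y,1))
    for t in wps:
        d=np.array(t[:3])-p; dy=(t[3]-y+180)%360-180
        n=max(1,int(np.ceil(max(np.linalg.norm(d)/v,abs(dy)/w))))
        print('->',t,n,'rows')
        for k in range(n):
            yy=y+dy*k/n; M=R.from_euler('xyz',[180,0,yy],degrees=True).as_matrix()
            q=M.T@(d/n)/0.2
            print('{"tx":%.3f,"ty":%.3f,"tz":%.3f,"rz":%.3f}'%(*q,-np.radians(dy/n)/0.1),end=', ' if (k%5!=4) else '\n')
        print(); p=np.array(t[:3]); y=t[3]
if __name__=='__main__':
    plan([tuple(map(float,a.split(','))) for a in sys.argv[1].split()],*map(float,sys.argv[2:]))
E
python3 plan.py "0.24,0.33,0.26,125 0.53,0.09,0.26,90"
python3 - <<'E'
from h import *
np.set_printoptions(precision=3,suppress=True)
# triangulate network marks
P={'pin_head':((331,191),(285.2,155.8))}
def tri(a,b):
    A=np.zeros((3,3));c=np.zeros(3)
    for n,px in(('top',a),('side',b)):
        o,d=ray(n,px,campose(n)); d/=np.linalg.norm(d); Q=np.eye(3)-np.outer(d,d); A+=Q;c+=Q@o
    return np.linalg.solve(A,c)
for n,a,b,z in [('bore',(330.4,197.3),(284.8,173),.052),('notch',(279.1,197.3),(272,205.7),.052),('pivot',(306.2,191.8),(272.9,178.7),.084),('strapmid',(329.2,178.6),(273.4,162.5),.077),('boss',(303.6,234.3),(313.8,192.5),.061),('knob',(348.3,168.2),(270.2,139.4),.121),('cend',(283.3,213.4),(285.5,210.5),.037)]:
    print(n,tri(a,b),atz('top',a,z),atz('side',b,z))
E
```

```text
from [0.153 0.606 0.237] 165.8
-> (0.24, 0.33, 0.26, 125.0) 9 rows
{"tx":-0.084,"ty":-0.137,"tz":-0.013,"rz":0.791}, {"tx":-0.095,"ty":-0.130,"tz":-0.013,"rz":0.791}, {"tx":-0.105,"ty":-0.122,"tz":-0.013,"rz":0.791}, {"tx":-0.114,"ty":-0.113,"tz":-0.013,"rz":0.791}, {"tx":-0.123,"ty":-0.104,"tz":-0.013,"rz":0.791}
{"tx":-0.131,"ty":-0.094,"tz":-0.013,"rz":0.791}, {"tx":-0.138,"ty":-0.083,"tz":-0.013,"rz":0.791}, {"tx":-0.144,"ty":-0.072,"tz":-0.013,"rz":0.791}, {"tx":-0.149,"ty":-0.060,"tz":-0.013,"rz":0.791}, 
-> (0.53, 0.09, 0.26, 90.0) 11 rows
{"tx":-0.165,"ty":0.045,"tz":0.000,"rz":0.555}, {"tx":-0.162,"ty":0.054,"tz":0.000,"rz":0.555}, {"tx":-0.159,"ty":0.063,"tz":0.000,"rz":0.555}, {"tx":-0.155,"ty":0.072,"tz":0.000,"rz":0.555}, {"tx":-0.151,"ty":0.081,"tz":0.000,"rz":0.555}
{"tx":-0.146,"ty":0.089,"tz":0.000,"rz":0.555}, {"tx":-0.141,"ty":0.097,"tz":0.000,"rz":0.555}, {"tx":-0.135,"ty":0.105,"tz":0.000,"rz":0.555}, {"tx":-0.129,"ty":0.112,"tz":0.000,"rz":0.555}, {"tx":-0.123,"ty":0.119,"tz":0.000,"rz":0.555}
{"tx":-0.116,"ty":0.126,"tz":0.000,"rz":0.555}, 
bore [ 0.606 -0.121  0.032] [ 0.602 -0.118  0.052] [ 0.6   -0.102  0.052]
notch [0.6   0.015 0.048] [0.603 0.016 0.052] [0.596 0.018 0.052]
pivot [ 0.614 -0.052  0.075] [ 0.61  -0.052  0.084] [ 0.614 -0.044  0.084]
strapmid [ 0.641 -0.114  0.071] [ 0.645 -0.112  0.077] [ 0.634 -0.108  0.077]
boss [ 0.504 -0.044  0.068] [ 0.505 -0.045  0.061] [ 0.505 -0.05   0.061]
knob [ 0.661 -0.155  0.113] [ 0.661 -0.153  0.121] [ 0.655 -0.146  0.121]
cend [0.564 0.004 0.029] [0.563 0.005 0.037] [0.562 0.011 0.037]
```

```bash
python3 -m creep '[{"tx":-0.084,"ty":-0.137,"tz":-0.013,"rz":0.79,"claw":-1},{"tx":-0.095,"ty":-0.13,"tz":-0.013,"rz":0.79,"claw":-1},{"tx":-0.105,"ty":-0.122,"tz":-0.013,"rz":0.79,"claw":-1},{"tx":-0.114,"ty":-0.113,"tz":-0.013,"rz":0.79,"claw":-1},{"tx":-0.123,"ty":-0.104,"tz":-0.013,"rz":0.79,"claw":-1}]'
python3 -m creep '[{"tx":-0.131,"ty":-0.094,"tz":-0.013,"rz":0.79,"claw":-1},{"tx":-0.138,"ty":-0.083,"tz":-0.013,"rz":0.79,"claw":-1},{"tx":-0.144,"ty":-0.072,"tz":-0.013,"rz":0.79,"claw":-1},{"tx":-0.149,"ty":-0.06,"tz":-0.013,"rz":0.79,"claw":-1}]'
python3 plan.py "0.53,0.09,0.26,90"
```

```text
from [0.153 0.606 0.237] 165.8
-> (0.53, 0.09, 0.26, 90.0) 18 rows
{"tx":-0.137,"ty":-0.113,"tz":-0.007,"rz":0.735}, {"tx":-0.145,"ty":-0.103,"tz":-0.007,"rz":0.735}, {"tx":-0.152,"ty":-0.092,"tz":-0.007,"rz":0.735}, {"tx":-0.158,"ty":-0.081,"tz":-0.007,"rz":0.735}, {"tx":-0.164,"ty":-0.069,"tz":-0.007,"rz":0.735}
{"tx":-0.168,"ty":-0.057,"tz":-0.007,"rz":0.735}, {"tx":-0.172,"ty":-0.044,"tz":-0.007,"rz":0.735}, {"tx":-0.175,"ty":-0.031,"tz":-0.007,"rz":0.735}, {"tx":-0.176,"ty":-0.018,"tz":-0.007,"rz":0.735}, {"tx":-0.177,"ty":-0.005,"tz":-0.007,"rz":0.735}
{"tx":-0.177,"ty":0.008,"tz":-0.007,"rz":0.735}, {"tx":-0.176,"ty":0.021,"tz":-0.007,"rz":0.735}, {"tx":-0.174,"ty":0.033,"tz":-0.007,"rz":0.735}, {"tx":-0.171,"ty":0.046,"tz":-0.007,"rz":0.735}, {"tx":-0.167,"ty":0.059,"tz":-0.007,"rz":0.735}
{"tx":-0.163,"ty":0.071,"tz":-0.007,"rz":0.735}, {"tx":-0.157,"ty":0.083,"tz":-0.007,"rz":0.735}, {"tx":-0.151,"ty":0.094,"tz":-0.007,"rz":0.735}, schema error: expected keys tx, ty, tz, rx, ry, rz, claw
schema error: expected keys tx, ty, tz, rx, ry, rz, claw
```

```bash
python3 -m creep '[{"tx":-0.084,"ty":-0.137,"tz":-0.013,"rx":0,"ry":0,"rz":0.79,"claw":-1},{"tx":-0.095,"ty":-0.13,"tz":-0.013,"rx":0,"ry":0,"rz":0.79,"claw":-1},{"tx":-0.105,"ty":-0.122,"tz":-0.013,"rx":0,"ry":0,"rz":0.79,"claw":-1},{"tx":-0.114,"ty":-0.113,"tz":-0.013,"rx":0,"ry":0,"rz":0.79,"claw":-1},{"tx":-0.123,"ty":-0.104,"tz":-0.013,"rx":0,"ry":0,"rz":0.79,"claw":-1}]'
python3 -m creep '[{"tx":-0.131,"ty":-0.094,"tz":-0.013,"rx":0,"ry":0,"rz":0.79,"claw":-1},{"tx":-0.138,"ty":-0.083,"tz":-0.013,"rx":0,"ry":0,"rz":0.79,"claw":-1},{"tx":-0.144,"ty":-0.072,"tz":-0.013,"rx":0,"ry":0,"rz":0.79,"claw":-1},{"tx":-0.149,"ty":-0.06,"tz":-0.013,"rx":0,"ry":0,"rz":0.79,"claw":-1}]'
sed -i 's/"tz":%.3f,"rz":%.3f}/"tz":%.3f,"rx":0,"ry":0,"rz":%.3f,"claw":-1}/' plan.py
python3 plan.py "0.53,0.09,0.26,90"
```

```text
clock: 1.92
tcp_pos: [0.2016, 0.451, 0.2496]
orientation: [180.0, 0.0, 143.0]
ft_force: [0.5, 0.5, -0.4]
opening: 0.0604
finger_force: 0.0
clock: 2.25
tcp_pos: [0.2405, 0.3282, 0.2602]
orientation: [180.0, -0.0, 124.9]
ft_force: [0.1, 0.9, 0.9]
opening: 0.0339
finger_force: 0.0
from [0.241 0.328 0.26 ] 124.9
-> (0.53, 0.09, 0.26, 90.0) 11 rows
{"tx":-0.164,"ty":0.046,"tz":0.000,"rx":0,"ry":0,"rz":0.553,"claw":-1}, {"tx":-0.161,"ty":0.055,"tz":0.000,"rx":0,"ry":0,"rz":0.553,"claw":-1}, {"tx":-0.158,"ty":0.064,"tz":0.000,"rx":0,"ry":0,"rz":0.553,"claw":-1}, {"tx":-0.154,"ty":0.073,"tz":0.000,"rx":0,"ry":0,"rz":0.553,"claw":-1}, {"tx":-0.150,"ty":0.081,"tz":0.000,"rx":0,"ry":0,"rz":0.553,"claw":-1}
{"tx":-0.145,"ty":0.089,"tz":0.000,"rx":0,"ry":0,"rz":0.553,"claw":-1}, {"tx":-0.140,"ty":0.097,"tz":0.000,"rx":0,"ry":0,"rz":0.553,"claw":-1}, {"tx":-0.135,"ty":0.105,"tz":0.000,"rx":0,"ry":0,"rz":0.553,"claw":-1}, {"tx":-0.129,"ty":0.112,"tz":0.000,"rx":0,"ry":0,"rz":0.553,"claw":-1}, {"tx":-0.122,"ty":0.119,"tz":0.000,"rx":0,"ry":0,"rz":0.553,"claw":-1}
{"tx":-0.115,"ty":0.125,"tz":0.000,"rx":0,"ry":0,"rz":0.553,"claw":-1},
```

```bash
python3 -m creep '[{"tx":-0.164,"ty":0.046,"tz":0,"rx":0,"ry":0,"rz":0.553,"claw":-1},{"tx":-0.161,"ty":0.055,"tz":0,"rx":0,"ry":0,"rz":0.553,"claw":-1},{"tx":-0.158,"ty":0.064,"tz":0,"rx":0,"ry":0,"rz":0.553,"claw":-1},{"tx":-0.154,"ty":0.073,"tz":0,"rx":0,"ry":0,"rz":0.553,"claw":-1},{"tx":-0.15,"ty":0.081,"tz":0,"rx":0,"ry":0,"rz":0.553,"claw":-1}]' >/dev/null
python3 -m creep '[{"tx":-0.145,"ty":0.089,"tz":0,"rx":0,"ry":0,"rz":0.553,"claw":-1},{"tx":-0.14,"ty":0.097,"tz":0,"rx":0,"ry":0,"rz":0.553,"claw":-1},{"tx":-0.135,"ty":0.105,"tz":0,"rx":0,"ry":0,"rz":0.553,"claw":-1},{"tx":-0.129,"ty":0.112,"tz":0,"rx":0,"ry":0,"rz":0.553,"claw":-1},{"tx":-0.122,"ty":0.119,"tz":0,"rx":0,"ry":0,"rz":0.553,"claw":-1}]' >/dev/null
python3 -m creep '[{"tx":-0.115,"ty":0.125,"tz":0,"rx":0,"ry":0,"rz":0.553,"claw":-1},{"tx":-0.1,"ty":0.1,"tz":0,"rx":0,"ry":0,"rz":0,"claw":-1}]'
python3 - <<'E'
from h import *
np.set_printoptions(precision=3,suppress=True)
T=tool(); im,d=viewer.camera('wrist'); M=campose('wrist',T); n='wrist'
np.savez('w1.npz',T=T,im=im,d=d)
Z=dict(cartridge_end=.037,bore=.052,notch=.052,pivot=.084,strap_mid=.077,boss=.061,knob_grip=.121,pin_head=.110,dock=0,pin=.016)
for t,z in Z.items():
    for q in viewer.mark_of(t,n)[:3]:
        print(t,np.round(q['at'],1),round(q['p'],2),'atz',atz(n,q['at'],z,M),'depth',atdepth(n,q['at'],d,M))
save('w1.png',im,s=1.4)
E
```

```text
clock: 3.25
tcp_pos: [0.5528, 0.0711, 0.2601]
orientation: [180.0, 0.0, 90.0]
ft_force: [0.5, 0.8, 1.3]
opening: 0.0006
finger_force: 0.0
cartridge_end [288.9 232.7] 0.96 atz [0.56  0.01  0.037] depth [0.56  0.01  0.037]
bore [321.9 318.2] 0.63 atz [ 0.606 -0.111  0.052] depth [0.564 0.103 0.338]
notch [325.7 231.9] 0.62 atz [0.606 0.017 0.052] depth [0.609 0.009 0.032]
pivot [337.1 289.1] 0.89 atz [ 0.618 -0.045  0.084] depth [ 0.617 -0.041  0.09 ]
boss [247.7 280.9] 0.68 atz [ 0.507 -0.047  0.061] depth [ 0.504 -0.064  0.032]
pin_head [439.2 387. ] 0.83 atz [ 0.755 -0.177  0.11 ] depth [ 0.733 -0.14   0.143]
pin [397.9 315.9] 0.81 atz [ 0.728 -0.135  0.016] depth [ 0.734 -0.145  0.003]
```

View pics/w1.png

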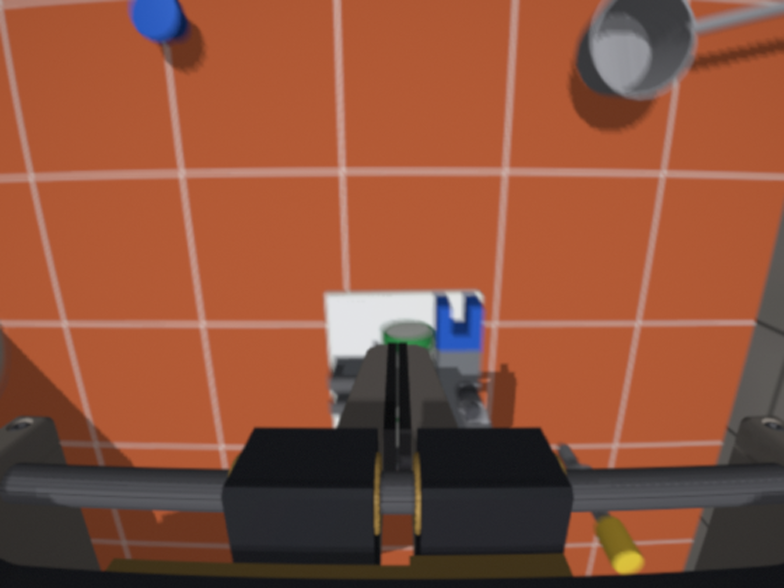

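The wrist view shows the blue notch at (328,228) unscaled, the cartridge end at (291,240) and the plate's left edge nearly level (row ~208). The dock's yaw is therefore close to 0. I'll fix the yaw and the pin position from colours and edges.

```bash
python3 - <<'E'
from h import *
np.set_printoptions(precision=4,suppress=True)
im,d=viewer.camera('top'); hsv=cv2.cvtColor(im,cv2.COLOR_RGB2HSV)
H,W=d.shape
def cloud(n,d,mask,M):
    r,c=np.where(mask&(d>0)); k,D=K(n)
    u=cv2.undistortPoints(np.c_[c,r].astype(float)[:,None],k,D)[:,0]; z=d[r,c][:,None]
    return (M[:3,3]+(np.c_[u,np.ones(len(u))]*z)@M[:3,:3].T)
yel=(hsv[...,0]>20)&(hsv[...,0]<35)&(hsv[...,1]>120)&(hsv[...,2]>90)
red=(hsv[...,0]<5)|(hsv[...,0]>173); red&=(hsv[...,1]>170)
for nm,m in(('yel',yel),('red',red)):
    k,lab,st,ce=cv2.connectedComponentsWithStats(m.astype(np.uint8))
    for i in range(1,k):
        if 4<st[i,4]<400 and 300<ce[i][0]<400 and 120<ce[i][1]<230:
            P=cloud('top',d,lab==i,campose('top')); print(nm,ce[i],st[i,4],P.mean(0),P.max(0))
            print('  at z .120',atz('top',ce[i],.120),'.130',atz('top',ce[i],.130))
# plate edges: white pixels
wh=(hsv[...,1]<40)&(hsv[...,2]>150); wh[:, :260]=0;wh[:,370:]=0;wh[:180]=0;wh[260:]=0
ed=[]
for c in range(280,342,2):
    r=np.where(wh[:,c])[0]
    if len(r): ed.append(atz('top',(c,r.max()+.5),.012))
ed=np.array(ed); p=np.polyfit(ed[:,1],ed[:,0],1); print('front edge x at y=-.067',np.polyval(p,-.067),'yaw deg',-np.degrees(p[0]))
for r in (230,235,240):
    c=np.where(wh[r])[0]; print(r,c.min(),c.max(),atz('top',(c.min()-.5,r),.012),atz('top',(c.max()+.5,r),.012))
save('top1.png',im,(250,110,400,260),4)
E
python3 plan.py "0.558,0.070,0.055,90"
```

```text
yel [347.5905 135.6952] 105 [ 0.7367 -0.1504  0.1437] [ 0.8048 -0.1395  0.1582]
  at z .120 [ 0.7451 -0.1556  0.12  ] .130 [ 0.7416 -0.1534  0.13  ]
yel [331.     190.9024] 41 [ 0.6038 -0.1079  0.1224] [ 0.6236 -0.1002  0.1288]
  at z .120 [ 0.6043 -0.1084  0.12  ] .130 [ 0.6022 -0.1067  0.13  ]
red [347.9367 170.6709] 79 [ 0.6531 -0.1507  0.1263] [ 0.6905 -0.1326  0.1375]
  at z .120 [ 0.6548 -0.1522  0.12  ] .130 [ 0.6522 -0.15    0.13  ]
front edge x at y=-.067 0.4553929423753606 yaw deg 4.279611079901691
230 272 336 [0.5222 0.0357 0.012 ] [ 0.5204 -0.1376  0.012 ]
235 272 338 [0.5089 0.0358 0.012 ] [ 0.507  -0.1425  0.012 ]
240 273 340 [0.4956 0.0333 0.012 ] [ 0.4936 -0.1473  0.012 ]
from [0.551 0.073 0.26 ] 90.3
-> (0.558, 0.07, 0.055, 90.0) 6 rows
{"tx":-0.003,"ty":0.006,"tz":0.171,"rx":0,"ry":0,"rz":0.008,"claw":-1}, {"tx":-0.003,"ty":0.006,"tz":0.171,"rx":0,"ry":0,"rz":0.008,"claw":-1}, {"tx":-0.003,"ty":0.006,"tz":0.171,"rx":0,"ry":0,"rz":0.008,"claw":-1}, {"tx":-0.003,"ty":0.006,"tz":0.171,"rx":0,"ry":0,"rz":0.008,"claw":-1}, {"tx":-0.003,"ty":0.006,"tz":0.171,"rx":0,"ry":0,"rz":0.008,"claw":-1}
{"tx":-0.003,"ty":0.006,"tz":0.171,"rx":0,"ry":0,"rz":0.008,"claw":-1},
```

View pics/top1.png

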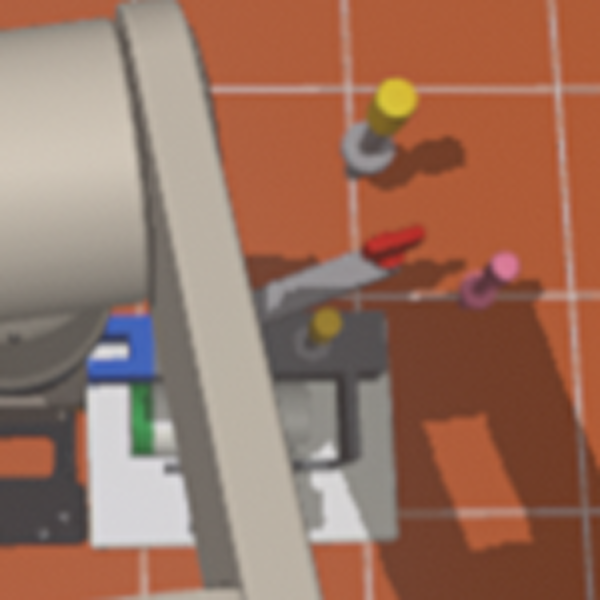

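The crop shows the small yellow pin head at (331.5,191), in the rail's bore and beside the strap. The red knob is at (348,171). The plate's front corners are at (273,246.5) and (349.5,244).

```bash
python3 - <<'E'
from h import *
np.set_printoptions(precision=4,suppress=True)
a,b=atz('top',(273,246.6),.012),atz('top',(349.5,244),.012); print(a,b,np.degrees(np.arctan2(-(a-b)[0],(a-b)[1])),np.linalg.norm(a-b))
z=np.load('w1.npz'); M=campose('wrist',z['T'])
for px in ((232.5,209.5),(345,208.5)): print('plate left corners',atz('wrist',px,.012,M))
for px in ((312,213),(320,213),(335,213),(343,213),(312,249),(343,249),(319.5,240),(334,240)): print('blue',atz('wrist',px,.052,M))
E
python3 -m creep '[{"tx":-0.003,"ty":0.006,"tz":0.17,"rx":0,"ry":0,"rz":0,"claw":-1},{"tx":-0.003,"ty":0.006,"tz":0.17,"rx":0,"ry":0,"rz":0,"claw":-1},{"tx":-0.003,"ty":0.006,"tz":0.17,"rx":0,"ry":0,"rz":0,"claw":-1},{"tx":-0.003,"ty":0.006,"tz":0.17,"rx":0,"ry":0,"rz":0,"claw":-1},{"tx":-0.003,"ty":0,"tz":0.17,"rx":0,"ry":0,"rz":0,"claw":-1}]'
python3 -m creep '[{"tx":0,"ty":0,"tz":0.165,"rx":0,"ry":0,"rz":0,"claw":-1},{"tx":0,"ty":0,"tz":0,"rx":0,"ry":0,"rz":0,"claw":-1}]'
```

```text
[0.4782 0.0322 0.012 ] [ 0.4827 -0.171   0.012 ] 1.257663697728011 0.2032993039876952
plate left corners [0.4844 0.0339 0.012 ]
plate left corners [0.6369 0.0352 0.012 ]
blue [0.5883 0.0417 0.052 ]
blue [0.5981 0.0417 0.052 ]
blue [0.6165 0.0416 0.052 ]
blue [0.6263 0.0416 0.052 ]
blue [ 0.5896 -0.0063  0.052 ]
blue [ 0.6291 -0.0065  0.052 ]
blue [0.5987 0.006  0.052 ]
blue [0.617 0.006 0.052]
clock: 4.27
tcp_pos: [0.5559, 0.07, 0.0889]
orientation: [179.9, -0.0, 90.2]
ft_force: [0.5, 0.6, 0.2]
opening: 0.0006
finger_force: 0.0
clock: 4.43
tcp_pos: [0.5515, 0.0694, 0.0517]
orientation: [-179.5, 0.1, 90.2]
ft_force: [-1.0, -0.5, -0.3]
opening: 0.0003
finger_force: 0.0
```

```bash
python3 -m creep '[{"tx":-0.15,"ty":0.03,"tz":0,"rx":0,"ry":0,"rz":0,"claw":-1},{"tx":-0.1,"ty":0,"tz":0,"rx":0,"ry":0,"rz":0,"claw":-1},{"tx":-0.05,"ty":0,"tz":0,"rx":0,"ry":0,"rz":0,"claw":-1},{"tx":-0.03,"ty":0,"tz":0,"rx":0,"ry":0,"rz":0,"claw":-1},{"tx":0,"ty":0,"tz":0,"rx":0,"ry":0,"rz":0,"claw":-1}]'
python3 -m creep '[{"tx":-0.03,"ty":0,"tz":0,"rx":0,"ry":0,"rz":0,"claw":-1},{"tx":-0.03,"ty":0,"tz":0,"rx":0,"ry":0,"rz":0,"claw":-1},{"tx":0,"ty":0,"tz":0,"rx":0,"ry":0,"rz":0,"claw":-1}]'
```

```text
clock: 4.85
tcp_pos: [0.5626, 0.0031, 0.0583]
orientation: [179.9, 0.0, 90.2]
ft_force: [-0.8, 0.1, 0.7]
opening: 0.0006
finger_force: 0.0
clock: 5.1
tcp_pos: [0.5624, -0.004, 0.058]
orientation: [179.9, -0.4, 90.0]
ft_force: [-0.8, 29.5, 7.3]
opening: 0.0001
finger_force: 14.8
```

```bash
python3 -m creep '[{"tx":0,"ty":0,"tz":0,"rx":0,"ry":0,"rz":0,"claw":-1},{"tx":0,"ty":0,"tz":0,"rx":0,"ry":0,"rz":0,"claw":-1}]'
python3 - <<'E'
from h import *
im,d=viewer.camera('side'); 
for q in viewer.mark_of('cartridge_end','side'): print(q,atz('side',q['at'],.037))
save('s1.png',im,(210,120,350,240),5)
E
```

```text
clock: 5.27
tcp_pos: [0.5624, -0.0039, 0.058]
orientation: [179.9, -0.3, 90.1]
ft_force: [-0.9, 26.0, 6.7]
opening: 0.0002
finger_force: 13.4
{'at': [289.1, 201.9], 'p': 0.58} [ 0.56220215 -0.01969039  0.037     ]
{'at': [269.4, 205.2], 'p': 0.54} [0.60776754 0.0065869  0.037     ]
{'at': [298.2, 129.3], 'p': 0.22} [ 0.62089812 -0.29874584  0.037     ]
```

View pics/s1.png

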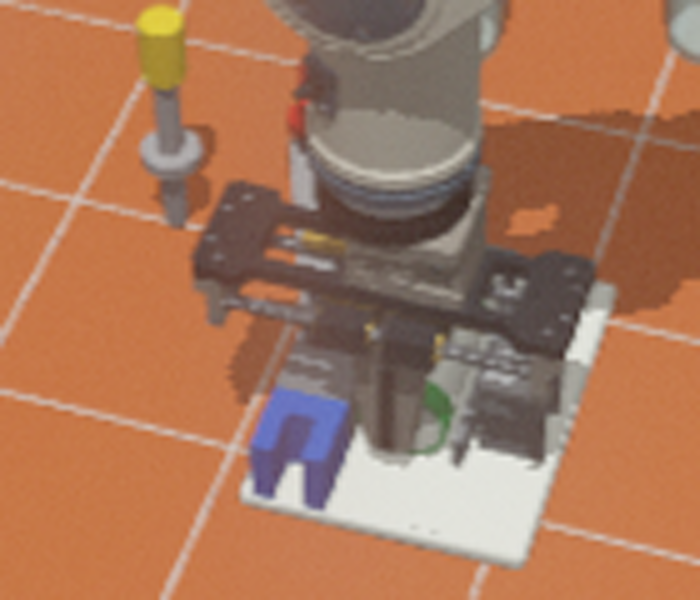

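Side view: the fingers are at the end face near (285,202), which lies on y = -0.020, the computed home position, and the force is at the stop. One more nudge, then retreat and look at the pin.

```bash
python3 -m creep '[{"tx":-0.02,"ty":0,"tz":0,"rx":0,"ry":0,"rz":0,"claw":-1},{"tx":0,"ty":0,"tz":0,"rx":0,"ry":0,"rz":0,"claw":-1}]'
python3 -m creep '[{"tx":0.15,"ty":0,"tz":0,"rx":0,"ry":0,"rz":0,"claw":-1},{"tx":0.05,"ty":0,"tz":-0.2,"rx":0,"ry":0,"rz":0,"claw":-0.13},{"tx":0,"ty":0,"tz":-0.2,"rx":0,"ry":0,"rz":0,"claw":-0.13},{"tx":0,"ty":0,"tz":-0.2,"rx":0,"ry":0,"rz":0,"claw":-0.13},{"tx":0,"ty":0,"tz":-0.2,"rx":0,"ry":0,"rz":0,"claw":-0.13}]'
python3 -m creep '[{"tx":-0.18,"ty":0.04,"tz":-0.08,"rx":0,"ry":0,"rz":0,"claw":-0.13},{"tx":-0.18,"ty":0.04,"tz":0,"rx":0,"ry":0,"rz":0,"claw":-0.13},{"tx":-0.18,"ty":0.04,"tz":0,"rx":0,"ry":0,"rz":0,"claw":-0.13},{"tx":-0.18,"ty":0.04,"tz":0,"rx":0,"ry":0,"rz":0,"claw":-0.13},{"tx":-0.18,"ty":0.04,"tz":0,"rx":0,"ry":0,"rz":0,"claw":-0.13}]'
python3 -m creep '[{"tx":0,"ty":0,"tz":0,"rx":0,"ry":0,"rz":0,"claw":-0.13}]'
cat > look.py <<'E'
from h import *
import sys
np.set_printoptions(precision=4,suppress=True)
T=tool(); im,d=viewer.camera('wrist'); M=campose('wrist',T); n='wrist'
print('tcp',T[:3,3])
np.savez(sys.argv[1]+'.npz',T=T,im=im,d=d)
Z=dict(cartridge_end=.037,bore=.052,notch=.052,pivot=.084,strap_mid=.077,boss=.061,knob_grip=.121,pin_head=.110)
for t in sys.argv[2].split(','):
    for q in viewer.mark_of(t,n)[:2]:
        print(t,np.round(q['at'],1),round(q['p'],2),'atz',atz(n,q['at'],Z[t],M),'depth',atdepth(n,q['at'],d,M))
save(sys.argv[1]+'.png',im,s=1.4)
E
python3 look.py w2 cartridge_end,bore,notch,pivot,strap_mid,boss,knob_grip,pin_head
```

```text
clock: 5.53
tcp_pos: [0.5624, -0.0044, 0.058]
orientation: [179.9, -0.6, 90.0]
ft_force: [-0.7, 51.1, 6.7]
opening: 0.0007
finger_force: 25.7
clock: 5.95
tcp_pos: [0.5611, 0.0284, 0.2189]
orientation: [-180.0, 0.0, 90.3]
ft_force: [1.1, -0.1, -0.2]
opening: 0.0248
finger_force: 0.0
clock: 6.37
tcp_pos: [0.6024, -0.1534, 0.2336]
orientation: [180.0, 0.0, 90.3]
ft_force: [0.6, 1.2, 0.5]
opening: 0.0399
finger_force: 0.0
clock: 6.45
tcp_pos: [0.6034, -0.1573, 0.2333]
orientation: [179.9, 0.2, 90.1]
ft_force: [-0.5, 0.4, 0.9]
opening: 0.0402
finger_force: 0.0
tcp [ 0.6034 -0.1573  0.2333]
cartridge_end [242.8  54.1] 0.91 atz [ 0.5621 -0.0117  0.037 ] depth [ 0.5651 -0.016   0.0615]
cartridge_end [284.5 149.2] 0.19 atz [ 0.6052 -0.109   0.037 ] depth [ 0.6049 -0.0999  0.1225]
bore [285.6 151.2] 0.94 atz [ 0.6063 -0.1095  0.052 ] depth [ 0.6058 -0.1014  0.1241]
notch [285.7  19.5] 0.56 atz [0.6061 0.0165 0.052 ] depth [0.6064 0.0273 0.0117]
pivot [298.2  86.3] 0.82 atz [ 0.6174 -0.0472  0.084 ] depth [ 0.6171 -0.0477  0.0905]
pivot [184.   89.1] 0.41 atz [ 0.5128 -0.0491  0.084 ] depth [ 0.491  -0.0435  0.0126]
strap_mid [323.6 155.4] 0.83 atz [ 0.6437 -0.1107  0.077 ] depth [ 0.6427 -0.1097  0.0849]
boss [184.1  88.7] 0.93 atz [ 0.5059 -0.0469  0.061 ] depth [ 0.4911 -0.0431  0.0125]
boss [295.   87.9] 0.19 atz [ 0.6153 -0.0467  0.061 ] depth [ 0.6143 -0.049   0.09  ]
knob_grip [341.4 204.9] 0.58 atz [ 0.6555 -0.1488  0.121 ] depth [ 0.653  -0.1451  0.1335]
pin_head [440.9 212.9] 0.6 atz [ 0.7528 -0.1598  0.11  ] depth [ 0.7293 -0.1459  0.1528]
pin_head [285.7 158.8] 0.58 atz [ 0.606  -0.1096  0.11  ] depth [ 0.6059 -0.1076  0.1245]
```

View pics/w2.png

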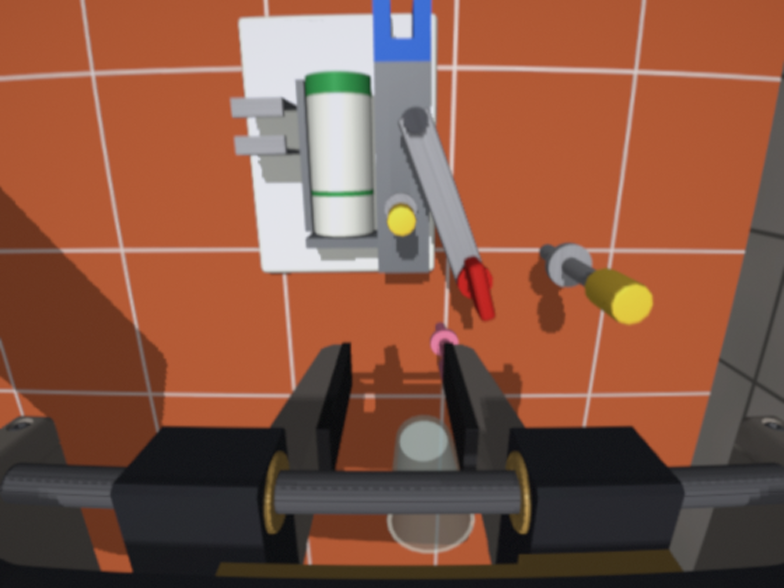

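The wrist view shows the cartridge flush against the end wall (green rim at about row 55). The small yellow head is at (287,157), the strap and knob are clear of it, and the notch is at (286,20). Next, grip the pin at x 0.606, y -0.109.

```bash
python3 -m creep '[{"tx":0.12,"ty":0.005,"tz":0,"rx":0,"ry":0,"rz":0,"claw":-0.13},{"tx":0.12,"ty":0.005,"tz":0,"rx":0,"ry":0,"rz":0,"claw":-0.13},{"tx":0,"ty":0,"tz":0.15,"rx":0,"ry":0,"rz":0,"claw":-0.13},{"tx":0,"ty":0,"tz":0.15,"rx":0,"ry":0,"rz":0,"claw":-0.13},{"tx":0,"ty":0,"tz":0.15,"rx":0,"ry":0,"rz":0,"claw":-0.13}]' | grep tcp
python3 -m creep '[{"tx":0,"ty":0,"tz":0.13,"rx":0,"ry":0,"rz":0,"claw":-0.13},{"tx":0,"ty":0,"tz":0,"rx":0,"ry":0,"rz":0,"claw":-0.13}]'
```

```text
tcp_pos: [0.6048, -0.103, 0.1428]
clock: 7.48
tcp_pos: [0.601, -0.1028, 0.1122]
orientation: [-179.6, -0.1, 90.3]
ft_force: [-1.3, 0.2, -0.7]
opening: 0.0401
finger_force: 0.0
```

```bash
for i in 1 2; do python3 -m creep '[{"tx":0,"ty":0,"tz":0,"rx":0,"ry":0,"rz":0,"claw":-0.13}]' | grep -E "tcp|ori"; done
python3 - <<'E'
from h import *
np.set_printoptions(precision=4,suppress=True)
T=tool(); im,d=viewer.camera('wrist'); M=campose('wrist',T); print(T[:3,3])
hsv=cv2.cvtColor(im,cv2.COLOR_RGB2HSV); y=((hsv[...,0]>20)&(hsv[...,0]<35)&(hsv[...,1]>120)&(hsv[...,2]>90)).astype(np.uint8)
k,l,st,ce=cv2.connectedComponentsWithStats(y)
for i in range(1,k):
    if st[i,4]>60: print(ce[i],st[i],atz('wrist',ce[i],.12,M), atdepth('wrist',ce[i],d,M))
save('w3.png',im)
E
```

```text
tcp_pos: [0.6035, -0.1035, 0.1163]
orientation: [-179.8, -0.0, 90.3]
tcp_pos: [0.6053, -0.104, 0.1184]
orientation: [179.9, 0.0, 90.2]
[ 0.6053 -0.104   0.1184]
[285.0585 278.4557] [ 269  254   33   49 1299] [ 0.6067 -0.1033  0.12  ] [ 0.6067 -0.1013  0.1235]
[500.2795 328.5342] [485 325  31   7 161] [ 0.735 -0.138  0.12 ] [ 0.7356 -0.1387  0.1192]
[502.7959 367.1122] [496 363  13  12  98] [ 0.7443 -0.1678  0.12  ] [ 0.7262 -0.1485  0.1391]
```

View pics/w3.png

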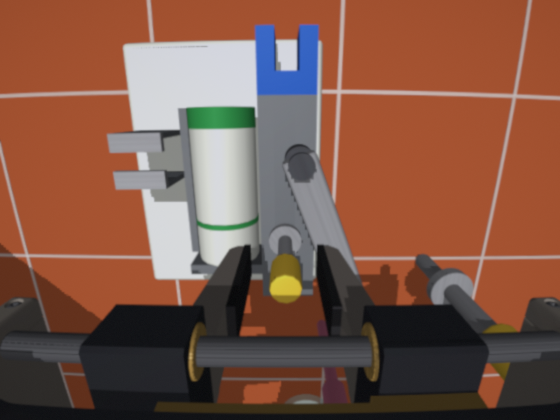

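The view shows the pin head between the fingers, top face near (286,292), about 5 mm further towards -y than the TCP. Shift 5 mm, go down 5 mm and close.

```bash
python3 -m creep '[{"tx":-0.025,"ty":0.004,"tz":0.025,"rx":0,"ry":0,"rz":0,"claw":-0.13},{"tx":0,"ty":0,"tz":0,"rx":0,"ry":0,"rz":0,"claw":-1},{"tx":0,"ty":0,"tz":0,"rx":0,"ry":0,"rz":0,"claw":-1},{"tx":0,"ty":0,"tz":0,"rx":0,"ry":0,"rz":0,"claw":-1},{"tx":0,"ty":0,"tz":0,"rx":0,"ry":0,"rz":0,"claw":-1}]'
python3 -m creep '[{"tx":0,"ty":0,"tz":0,"rx":0,"ry":0,"rz":0,"claw":-1},{"tx":0,"ty":0,"tz":0,"rx":0,"ry":0,"rz":0,"claw":-1},{"tx":0,"ty":0,"tz":0,"rx":0,"ry":0,"rz":0,"claw":-1}]'
```

```text
clock: 8.12
tcp_pos: [0.6053, -0.1092, 0.1123]
orientation: [180.0, 0.0, 90.2]
ft_force: [0.4, -0.2, 2.3]
opening: 0.0171
finger_force: 30.0
clock: 8.37
tcp_pos: [0.6053, -0.1092, 0.1123]
orientation: [180.0, 0.0, 90.2]
ft_force: [-0.1, -0.7, 4.2]
opening: 0.0173
finger_force: 30.0
```

```bash
python3 -m creep '[{"tx":0,"ty":0,"tz":-0.03,"rx":0,"ry":0,"rz":0,"claw":-1},{"tx":0,"ty":0,"tz":-0.05,"rx":0,"ry":0,"rz":0,"claw":-1},{"tx":0,"ty":0,"tz":-0.06,"rx":0,"ry":0,"rz":0,"claw":-1},{"tx":0,"ty":0,"tz":-0.06,"rx":0,"ry":0,"rz":0,"claw":-1},{"tx":0,"ty":0,"tz":-0.06,"rx":0,"ry":0,"rz":0,"claw":-1}]'
python3 -m creep '[{"tx":0,"ty":0,"tz":-0.1,"rx":0,"ry":0,"rz":0,"claw":-1},{"tx":0,"ty":0,"tz":-0.1,"rx":0,"ry":0,"rz":0,"claw":-1},{"tx":0,"ty":0,"tz":-0.05,"rx":0,"ry":0,"rz":0,"claw":-1},{"tx":0.1,"ty":0,"tz":0,"rx":0,"ry":0,"rz":0,"claw":-1},{"tx":0.15,"ty":0,"tz":0,"rx":0,"ry":0,"rz":0,"claw":-1}]'
python3 -m creep '[{"tx":0.15,"ty":0,"tz":0,"rx":0,"ry":0,"rz":0,"claw":-1},{"tx":0.1,"ty":0,"tz":0,"rx":0,"ry":0,"rz":0,"claw":-1},{"tx":0.08,"ty":0,"tz":0,"rx":0,"ry":0,"rz":0,"claw":-1},{"tx":0.05,"ty":0,"tz":0,"rx":0,"ry":0,"rz":0,"claw":-1},{"tx":0,"ty":0,"tz":0,"rx":0,"ry":0,"rz":0,"claw":-1}]'
python3 -m creep '[{"tx":0,"ty":0,"tz":0.08,"rx":0,"ry":0,"rz":0,"claw":-1},{"tx":0,"ty":0,"tz":0.08,"rx":0,"ry":0,"rz":0,"claw":-1},{"tx":0,"ty":0,"tz":0,"rx":0,"ry":0,"rz":0,"claw":-1},{"tx":0,"ty":0,"tz":0,"rx":0,"ry":0,"rz":0,"claw":-1},{"tx":0,"ty":0,"tz":0,"rx":0,"ry":0,"rz":0,"claw":-1}]'
python3 look.py w4 notch,pin_head,bore
python3 - <<'E'
from h import *
im,d=viewer.camera('wrist'); save('w4c.png',im,(180,90,400,300),2.8)
E
```

```text
clock: 8.78
tcp_pos: [0.6053, -0.1091, 0.1657]
orientation: [180.0, 0.0, 90.2]
ft_force: [0.4, 0.4, -1.6]
opening: 0.0169
finger_force: 30.0
clock: 9.2
tcp_pos: [0.6056, -0.0605, 0.2157]
orientation: [179.9, 0.1, 90.1]
ft_force: [-0.5, 0.8, -0.5]
opening: 0.0172
finger_force: 30.0
clock: 9.62
tcp_pos: [0.6046, 0.0185, 0.2144]
orientation: [180.0, -0.0, 90.3]
ft_force: [-0.5, -0.1, -0.8]
opening: 0.0175
finger_force: 30.0
clock: 10.03
tcp_pos: [0.605, 0.0162, 0.1827]
orientation: [180.0, 0.0, 90.2]
ft_force: [0.5, 0.2, -0.8]
opening: 0.0174
finger_force: 30.0
tcp [0.605  0.0162 0.1827]
notch [284. 208.] 0.9 atz [0.6062 0.0166 0.052 ] depth [0.6062 0.0093 0.0279]
pin_head [282.8 273. ] 0.62 atz [ 0.6052 -0.0208  0.11  ] depth [0.6053 0.0255 0.194 ]
pin_head [437.2 414.9] 0.55 atz [ 0.7604 -0.1823  0.11  ] depth [0.6391 0.0394 0.2829]
bore [283.9 318.5] 0.76 atz [ 0.6064 -0.108   0.052 ] depth [ 0.6065 -0.114   0.0439]
```

View pics/w4c.png

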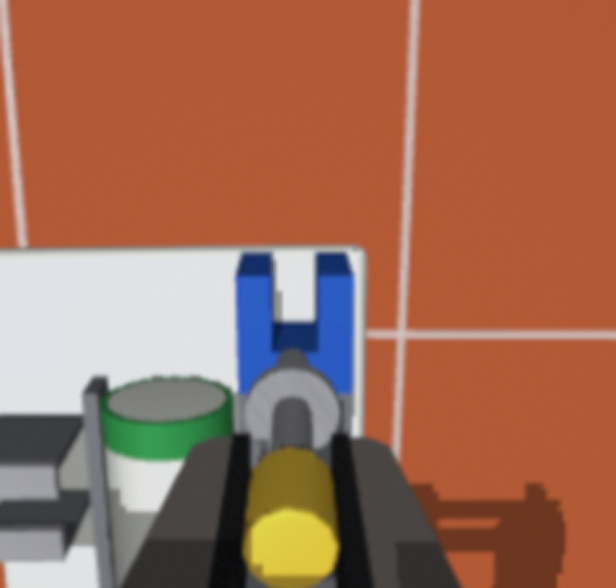

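The crop shows the pin at column 292 and the slot centre at column 295, about 1 mm to +x, with the depth along y matching. Lower it in.

```bash
python3 -m creep '[{"tx":0.004,"ty":0.005,"tz":0.06,"rx":0,"ry":0,"rz":0,"claw":-1},{"tx":0,"ty":0,"tz":0.06,"rx":0,"ry":0,"rz":0,"claw":-1},{"tx":0,"ty":0,"tz":0.06,"rx":0,"ry":0,"rz":0,"claw":-1},{"tx":0,"ty":0,"tz":0.06,"rx":0,"ry":0,"rz":0,"claw":-1},{"tx":0,"ty":0,"tz":0,"rx":0,"ry":0,"rz":0,"claw":-1}]'
python3 -m creep '[{"tx":0,"ty":0,"tz":0.06,"rx":0,"ry":0,"rz":0,"claw":-1},{"tx":0,"ty":0,"tz":0.04,"rx":0,"ry":0,"rz":0,"claw":-1},{"tx":0,"ty":0,"tz":0.01,"rx":0,"ry":0,"rz":0,"claw":-1},{"tx":0,"ty":0,"tz":0,"rx":0,"ry":0,"rz":0,"claw":-1},{"tx":0,"ty":0,"tz":0,"rx":0,"ry":0,"rz":0,"claw":-1}]'
```

```text
clock: 10.7
tcp_pos: [0.6036, 0.0177, 0.1304]
orientation: [-179.7, 0.0, 90.2]
ft_force: [-0.3, -0.4, -0.6]
opening: 0.0173
finger_force: 30.0
clock: 11.12
tcp_pos: [0.6059, 0.0177, 0.1119]
orientation: [180.0, 0.0, 90.2]
ft_force: [-0.4, 0.0, 2.2]
opening: 0.0171
finger_force: 30.0
```

```bash
python3 -m creep '[{"tx":0,"ty":0,"tz":0,"rx":0,"ry":0,"rz":0,"claw":-0.2},{"tx":0,"ty":0,"tz":0,"rx":0,"ry":0,"rz":0,"claw":-0.2},{"tx":0,"ty":0,"tz":0,"rx":0,"ry":0,"rz":0,"claw":-0.2},{"tx":0,"ty":0,"tz":-0.05,"rx":0,"ry":0,"rz":0,"claw":-0.2},{"tx":0,"ty":0,"tz":-0.15,"rx":0,"ry":0,"rz":0,"claw":-0.2}]'
python3 -m creep '[{"tx":0,"ty":0,"tz":-0.2,"rx":0,"ry":0,"rz":0,"claw":-0.2},{"tx":0,"ty":0,"tz":-0.2,"rx":0,"ry":0,"rz":0,"claw":-1},{"tx":-0.1,"ty":0.08,"tz":0,"rx":0,"ry":0,"rz":0,"claw":-1},{"tx":-0.15,"ty":0.12,"tz":0,"rx":0,"ry":0,"rz":0,"claw":-1},{"tx":-0.15,"ty":0.12,"tz":0,"rx":0,"ry":0,"rz":0,"claw":-1}]'
python3 -m creep '[{"tx":-0.06,"ty":0.06,"tz":0,"rx":0,"ry":0,"rz":0,"claw":-1},{"tx":0,"ty":0,"tz":0,"rx":0,"ry":0,"rz":0,"claw":-1},{"tx":0,"ty":0,"tz":0,"rx":0,"ry":0,"rz":0,"claw":-1}]'
python3 look.py w5 notch,pin_head,pivot,strap_mid,boss
python3 - <<'E'
from h import *
np.set_printoptions(precision=4,suppress=True)
im,d=viewer.camera('side'); hsv=cv2.cvtColor(im,cv2.COLOR_RGB2HSV); y=((hsv[...,0]>20)&(hsv[...,0]<35)&(hsv[...,1]>120)&(hsv[...,2]>90)).astype(np.uint8)
k,l,st,ce=cv2.connectedComponentsWithStats(y)
for i in range(1,k):
    if st[i,4]>30: print(ce[i],st[i],'head mid',atz('side',ce[i],.110), atdepth('side',ce[i],d))
save('s5.png',im,(200,100,340,240),4)
E
```

```text
clock: 11.53
tcp_pos: [0.603, 0.0176, 0.1491]
orientation: [-179.6, 0.0, 90.2]
ft_force: [-0.7, -0.9, -0.5]
opening: 0.0371
finger_force: 0.0
clock: 11.95
tcp_pos: [0.671, -0.0624, 0.2345]
orientation: [179.8, 0.0, 90.3]
ft_force: [1.7, 1.2, -1.0]
opening: 0.012
finger_force: 0.0
clock: 12.2
tcp_pos: [0.682, -0.0746, 0.2321]
orientation: [-180.0, -0.0, 90.1]
ft_force: [-0.0, -0.4, -0.6]
opening: 0.0006
finger_force: 0.0
tcp [ 0.682  -0.0746  0.2321]
notch [209.9 108.1] 0.96 atz [0.6069 0.0178 0.052 ] depth [0.6115 0.0173 0.0721]
notch [216.7 176.3] 0.49 atz [ 0.6098 -0.0532  0.052 ] depth [ 0.6182 -0.0458  0.0902]
pin_head [346.8 296.5] 0.78 atz [ 0.7473 -0.1657  0.11  ] depth [ 0.7373 -0.1387  0.1515]
pin_head [193.7 104.2] 0.71 atz [0.6067 0.0197 0.11  ] depth [0.6108 0.0192 0.1246]
pivot [216.1 175.8] 0.55 atz [ 0.6163 -0.0465  0.084 ] depth [ 0.6176 -0.0454  0.0899]
strap_mid [246.7 236. ] 0.69 atz [ 0.6434 -0.1128  0.077 ] depth [ 0.6443 -0.1099  0.0842]
strap_mid [256.4 287.2] 0.58 atz [ 0.6521 -0.1751  0.077 ] depth [ 0.6704 -0.0638  0.2592]
boss [117.8 171.6] 0.86 atz [ 0.5055 -0.0461  0.061 ] depth [ 0.4717 -0.0568  0.    ]
[241.4043 129.1915] [237 121  10  16  94] head mid [ 0.7481 -0.173   0.11  ] [ 0.7331 -0.1389  0.1428]
[268.6562 189.875 ] [265 185   8  12  64] head mid [0.604  0.0182 0.11  ] [0.6009 0.0265 0.1198]
```

View pics/s5.png

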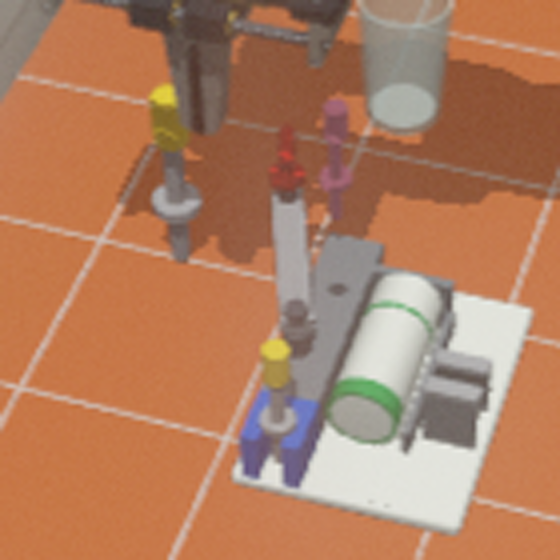

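The side crop shows the pin upright in the blue notch (268,190), its collar on top and the bore empty. The strap is still open. Next, the closing arc.

```bash
python3 - <<'E'
import numpy as np
p=np.array([.6165,-.047]); cur=np.array([.682,-.0745])
for th,r,o in [(113,50,40),(105,52,32),(95,54,32),(85,56,32),(75,58,32),(65,60,32),(55,62,32),(45,64,32),(35,64,32),(25,64,30),(15,64,29),(8,64,28),(3,64,27)]:
    t=np.radians(th); q=p+(r*np.array([-np.cos(t),-np.sin(t)])+o*np.array([np.sin(t),-np.cos(t)]))/1000
    d=q-cur; print(th,np.round(q,4),'tx %.3f ty %.3f'%(d[1]/.2,d[0]/.2)); cur=q
E
python3 -m creep '[{"tx":0,"ty":0,"tz":0.17,"rx":0,"ry":0,"rz":0,"claw":-1},{"tx":0,"ty":0,"tz":0.17,"rx":0,"ry":0,"rz":0,"claw":-1},{"tx":0,"ty":0,"tz":0.17,"rx":0,"ry":0,"rz":0,"claw":-1},{"tx":0,"ty":0,"tz":0.16,"rx":0,"ry":0,"rz":0,"claw":-1},{"tx":0,"ty":0,"tz":0,"rx":0,"ry":0,"rz":0,"claw":-1}]'
python3 -m creep '[{"tx":0,"ty":0,"tz":0,"rx":0,"ry":0,"rz":0,"claw":-1},{"tx":0,"ty":0,"tz":0,"rx":0,"ry":0,"rz":0,"claw":-1}]'
```

```text
113 [ 0.6729 -0.0774] tx -0.014 ty -0.046
105 [ 0.6609 -0.0889] tx -0.058 ty -0.060
95 [ 0.6531 -0.098 ] tx -0.045 ty -0.039
85 [ 0.6435 -0.1056] tx -0.038 ty -0.048
75 [ 0.6324 -0.1113] tx -0.029 ty -0.055
65 [ 0.6201 -0.1149] tx -0.018 ty -0.061
55 [ 0.6072 -0.1161] tx -0.006 ty -0.065
45 [ 0.5939 -0.1149] tx 0.006 ty -0.066
35 [ 0.5824 -0.1099] tx 0.025 ty -0.057
25 [ 0.5712 -0.1012] tx 0.043 ty -0.056
15 [ 0.5622 -0.0916] tx 0.048 ty -0.045
8 [ 0.557  -0.0836] tx 0.040 ty -0.026
3 [ 0.554  -0.0773] tx 0.032 ty -0.015
clock: 12.97
tcp_pos: [0.6776, -0.0731, 0.0916]
orientation: [-179.4, -0.1, 90.2]
ft_force: [-2.1, 0.1, -0.3]
opening: 0.0005
finger_force: 0.0
clock: 13.13
tcp_pos: [0.6831, -0.0739, 0.0999]
orientation: [179.9, 0.0, 90.2]
ft_force: [0.1, 0.3, 0.8]
opening: -0.0001
finger_force: 0.0
```

```bash
python3 -m creep '[{"tx":-0.02,"ty":-0.05,"tz":0.02,"rx":0,"ry":0,"rz":0,"claw":-1},{"tx":-0.03,"ty":-0.03,"tz":0,"rx":0,"ry":0,"rz":0,"claw":-1},{"tx":-0.03,"ty":-0.03,"tz":0,"rx":0,"ry":0,"rz":0,"claw":-1},{"tx":-0.022,"ty":-0.02,"tz":0,"rx":0,"ry":0,"rz":0,"claw":-1},{"tx":-0.023,"ty":-0.019,"tz":0,"rx":0,"ry":0,"rz":0,"claw":-1}]'
python3 -m creep '[{"tx":-0.019,"ty":-0.024,"tz":0,"rx":0,"ry":0,"rz":0,"claw":-1},{"tx":-0.019,"ty":-0.024,"tz":0,"rx":0,"ry":0,"rz":0,"claw":-1},{"tx":-0.015,"ty":-0.028,"tz":0,"rx":0,"ry":0,"rz":0,"claw":-1},{"tx":-0.014,"ty":-0.027,"tz":0,"rx":0,"ry":0,"rz":0,"claw":-1}]'
```

```text
clock: 13.55
tcp_pos: [0.6531, -0.0996, 0.0955]
orientation: [179.8, -0.0, 90.2]
ft_force: [1.9, 2.1, 0.6]
opening: 0.0006
finger_force: 1.2
clock: 13.88
tcp_pos: [0.6316, -0.113, 0.0941]
orientation: [180.0, 0.0, 90.2]
ft_force: [3.3, 1.0, 0.3]
opening: 0.0007
finger_force: 1.4
```

```bash
python3 -m creep '[{"tx":-0.009,"ty":-0.03,"tz":0,"rx":0,"ry":0,"rz":0,"claw":-1},{"tx":-0.009,"ty":-0.031,"tz":0,"rx":0,"ry":0,"rz":0,"claw":-1},{"tx":-0.003,"ty":-0.032,"tz":0,"rx":0,"ry":0,"rz":0,"claw":-1},{"tx":-0.003,"ty":-0.033,"tz":0,"rx":0,"ry":0,"rz":0,"claw":-1}]'
python3 - <<'E'
from h import *
im,d=viewer.camera('side'); save('s6.png',im,(200,100,340,240),4)
E
```

```text
clock: 14.22
tcp_pos: [0.606, -0.1177, 0.094]
orientation: [180.0, 0.0, 90.2]
ft_force: [2.8, 1.1, 0.2]
opening: 0.0
finger_force: 1.2
```

View pics/s6.png

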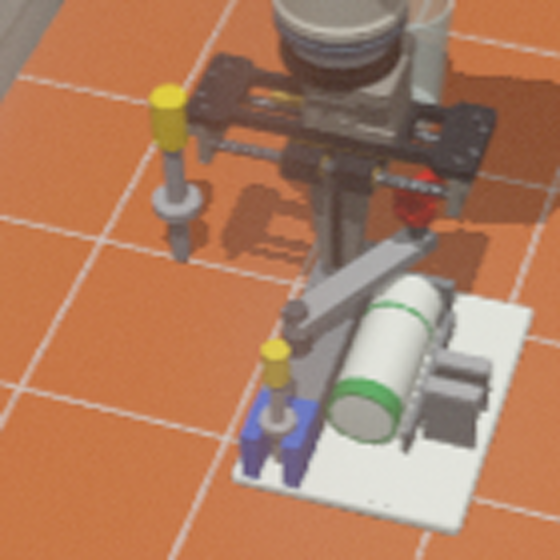

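The side crop shows the strap swinging well, with the knob near (305,150) and the fingers behind it. The parked pin is untouched. Continue the arc.

```bash
python3 -m creep '[{"tx":0.003,"ty":-0.033,"tz":0,"rx":0,"ry":0,"rz":0,"claw":-1},{"tx":0.003,"ty":-0.033,"tz":0,"rx":0,"ry":0,"rz":0,"claw":-1},{"tx":0.012,"ty":-0.029,"tz":0,"rx":0,"ry":0,"rz":0,"claw":-1},{"tx":0.013,"ty":-0.028,"tz":0,"rx":0,"ry":0,"rz":0,"claw":-1}]'
python3 -m creep '[{"tx":0.021,"ty":-0.028,"tz":0,"rx":0,"ry":0,"rz":0,"claw":-1},{"tx":0.022,"ty":-0.028,"tz":0,"rx":0,"ry":0,"rz":0,"claw":-1},{"tx":0.024,"ty":-0.022,"tz":0,"rx":0,"ry":0,"rz":0,"claw":-1},{"tx":0.024,"ty":-0.023,"tz":0,"rx":0,"ry":0,"rz":0,"claw":-1}]'
python3 -m creep '[{"tx":0.02,"ty":-0.013,"tz":0,"rx":0,"ry":0,"rz":0,"claw":-1},{"tx":0.02,"ty":-0.013,"tz":0,"rx":0,"ry":0,"rz":0,"claw":-1},{"tx":0,"ty":0,"tz":0,"rx":0,"ry":0,"rz":0,"claw":-1}]'
cat > strap.py <<'E'
from h import *
# strap angle + red knob from side & top depth clouds
np.set_printoptions(precision=4,suppress=True)
for n in ('side','top'):
    im,d=viewer.camera(n); hsv=cv2.cvtColor(im,cv2.COLOR_RGB2HSV)
    m=((hsv[...,0]<5)|(hsv[...,0]>173))&(hsv[...,1]>160)&(d>0); r,c=np.where(m)
    k,D=K(n); M=campose(n); u=cv2.undistortPoints(np.c_[c,r].astype(float)[:,None],k,D)[:,0]
    P=M[:3,3]+(np.c_[u,np.ones(len(u))]*d[r,c][:,None])@M[:3,:3].T
    s=(P[:,0]>.45)&(P[:,0]<.7)&(P[:,1]>-.2)&(P[:,1]<.02)&(P[:,2]>.05)&(P[:,2]<.15); Q=P[s]
    if len(Q): 
        print(n,'red',len(Q),Q.mean(0),Q.min(0),Q.max(0)); t=Q[Q[:,2]>Q[:,2].max()-.012]; w,v=np.linalg.eigh(np.cov(t[:,:2].T)); print('  top',len(t),t.mean(0),'axis deg',np.degrees(np.arctan2(v[1,1],v[0,1])),np.sqrt(w))
    for t in('knob_grip','strap_mid','boss','pivot'):
        z=dict(knob_grip=.121,strap_mid=.077,boss=.061,pivot=.084)[t]
        for q in viewer.mark_of(t,n)[:1]: print(' ',t,q['p'],atz(n,q['at'],z))
E
python3 strap.py
```

```text
clock: 14.6
tcp_pos: [0.5812, -0.1113, 0.094]
orientation: [-180.0, 0.0, 90.2]
ft_force: [2.3, -0.6, 0.1]
opening: 0.0001
finger_force: 1.1
clock: 14.93
tcp_pos: [0.5611, -0.0927, 0.094]
orientation: [-180.0, 0.0, 90.2]
ft_force: [2.5, -1.7, -0.1]
opening: 0.0007
finger_force: 1.0
clock: 15.18
tcp_pos: [0.5554, -0.0844, 0.0938]
orientation: [-179.9, -0.0, 90.2]
ft_force: [-0.5, 0.3, -1.2]
opening: 0.0001
finger_force: 0.0
side red 139 [ 0.5053 -0.0662  0.1221] [ 0.4877 -0.0764  0.1007] [ 0.5233 -0.0554  0.1372]
  top 61 [ 0.5055 -0.0677  0.1313] axis deg -177.33777732667238 [0.0033 0.01  ]
  knob_grip 0.66 [ 0.5056 -0.0752  0.121 ]
  strap_mid 0.88 [ 0.5484 -0.0577  0.077 ]
  boss 0.87 [ 0.5071 -0.055   0.061 ]
  pivot 0.67 [ 0.5905 -0.0737  0.084 ]
  knob_grip 0.38 [0.5858 0.0207 0.121 ]
  strap_mid 0.57 [ 0.5504 -0.0611  0.077 ]
  boss 0.56 [ 0.5013 -0.0433  0.061 ]
  pivot 0.8 [ 0.6103 -0.0463  0.084 ]
```

```bash
python3 -m creep '[{"tx":0.02,"ty":-0.01,"tz":0,"rx":0,"ry":0,"rz":0,"claw":-1},{"tx":0.02,"ty":0,"tz":0,"rx":0,"ry":0,"rz":0,"claw":-1},{"tx":0.015,"ty":0,"tz":0,"rx":0,"ry":0,"rz":0,"claw":-1},{"tx":0,"ty":0,"tz":0,"rx":0,"ry":0,"rz":0,"claw":-1},{"tx":0,"ty":0,"tz":0,"rx":0,"ry":0,"rz":0,"claw":-1}]'
python3 -m creep '[{"tx":0.01,"ty":0,"tz":0,"rx":0,"ry":0,"rz":0,"claw":-1},{"tx":0,"ty":0,"tz":0,"rx":0,"ry":0,"rz":0,"claw":-1},{"tx":0,"ty":0,"tz":0,"rx":0,"ry":0,"rz":0,"claw":-1}]'
python3 strap.py
```

```text
clock: 16.1
tcp_pos: [0.5544, -0.0739, 0.094]
orientation: [180.0, -0.0, 90.2]
ft_force: [-0.0, -0.1, 0.4]
opening: 0.0
finger_force: 0.0
clock: 16.35
tcp_pos: [0.5545, -0.0721, 0.094]
orientation: [180.0, -0.0, 90.2]
ft_force: [0.4, -0.2, -0.5]
opening: 0.0003
finger_force: 0.0
side red 115 [ 0.5022 -0.0483  0.1232] [ 0.4855 -0.0587  0.1045] [ 0.5208 -0.0376  0.1363]
  top 61 [ 0.5023 -0.0498  0.1313] axis deg 176.15554868905645 [0.0032 0.0101]
  knob_grip 0.63 [ 0.5048 -0.0563  0.121 ]
  strap_mid 0.6 [ 0.5452 -0.0509  0.077 ]
  boss 0.72 [ 0.5073 -0.052   0.061 ]
  pivot 0.59 [ 0.6126 -0.0329  0.084 ]
  boss 0.91 [ 0.505  -0.0487  0.061 ]
  pivot 0.74 [ 0.6139 -0.0499  0.084 ]
```

Nearly shut and not at the stop yet. Push on until force builds.

```bash
python3 -m creep '[{"tx":0.01,"ty":0,"tz":0,"rx":0,"ry":0,"rz":0,"claw":-1},{"tx":0.005,"ty":0,"tz":0,"rx":0,"ry":0,"rz":0,"claw":-1},{"tx":0,"ty":0,"tz":0,"rx":0,"ry":0,"rz":0,"claw":-1}]' | grep -E "tcp|ft"
python3 -m creep '[{"tx":0.01,"ty":0,"tz":0,"rx":0,"ry":0,"rz":0,"claw":-1},{"tx":0,"ty":0,"tz":0,"rx":0,"ry":0,"rz":0,"claw":-1}]' | grep -E "tcp|ft"
```

```text
tcp_pos: [0.5541, -0.0696, 0.094]
ft_force: [-2.2, -4.2, 0.7]
tcp_pos: [0.5541, -0.0693, 0.094]
ft_force: [-2.5, -14.8, 0.2]
```

```bash
python3 plan.py "0.5541,-0.085,0.096,90 0.55,-0.085,0.20,90 0.5055,-0.048,0.22,180"
```

```text
from [ 0.554 -0.069  0.094] 90.3
-> (0.5541, -0.085, 0.096, 90.0) 1 rows
{"tx":-0.079,"ty":-0.001,"tz":-0.010,"rx":0,"ry":0,"rz":0.054,"claw":-1}, 
-> (0.55, -0.085, 0.2, 90.0) 3 rows
{"tx":-0.000,"ty":-0.007,"tz":-0.173,"rx":0,"ry":0,"rz":-0.000,"claw":-1}, {"tx":-0.000,"ty":-0.007,"tz":-0.173,"rx":0,"ry":0,"rz":-0.000,"claw":-1}, {"tx":-0.000,"ty":-0.007,"tz":-0.173,"rx":0,"ry":0,"rz":-0.000,"claw":-1}, 
-> (0.5055, -0.048, 0.22, 180.0) 17 rows
{"tx":0.011,"ty":-0.013,"tz":-0.006,"rx":0,"ry":0,"rz":-0.924,"claw":-1}, {"tx":0.012,"ty":-0.012,"tz":-0.006,"rx":0,"ry":0,"rz":-0.924,"claw":-1}, {"tx":0.013,"ty":-0.011,"tz":-0.006,"rx":0,"ry":0,"rz":-0.924,"claw":-1}, {"tx":0.014,"ty":-0.010,"tz":-0.006,"rx":0,"ry":0,"rz":-0.924,"claw":-1}, {"tx":0.015,"ty":-0.008,"tz":-0.006,"rx":0,"ry":0,"rz":-0.924,"claw":-1}
{"tx":0.016,"ty":-0.007,"tz":-0.006,"rx":0,"ry":0,"rz":-0.924,"claw":-1}, {"tx":0.016,"ty":-0.005,"tz":-0.006,"rx":0,"ry":0,"rz":-0.924,"claw":-1}, {"tx":0.017,"ty":-0.004,"tz":-0.006,"rx":0,"ry":0,"rz":-0.924,"claw":-1}, {"tx":0.017,"ty":-0.002,"tz":-0.006,"rx":0,"ry":0,"rz":-0.924,"claw":-1}, {"tx":0.017,"ty":-0.001,"tz":-0.006,"rx":0,"ry":0,"rz":-0.924,"claw":-1}
{"tx":0.017,"ty":0.001,"tz":-0.006,"rx":0,"ry":0,"rz":-0.924,"claw":-1}, {"tx":0.017,"ty":0.002,"tz":-0.006,"rx":0,"ry":0,"rz":-0.924,"claw":-1}, {"tx":0.017,"ty":0.004,"tz":-0.006,"rx":0,"ry":0,"rz":-0.924,"claw":-1}, {"tx":0.016,"ty":0.005,"tz":-0.006,"rx":0,"ry":0,"rz":-0.924,"claw":-1}, {"tx":0.016,"ty":0.007,"tz":-0.006,"rx":0,"ry":0,"rz":-0.924,"claw":-1}
{"tx":0.015,"ty":0.008,"tz":-0.006,"rx":0,"ry":0,"rz":-0.924,"claw":-1}, {"tx":0.014,"ty":0.010,"tz":-0.006,"rx":0,"ry":0,"rz":-0.924,"claw":-1},
```

```bash
python3 -m creep '[{"tx":-0.08,"ty":0,"tz":-0.01,"rx":0,"ry":0,"rz":0,"claw":-1},{"tx":0,"ty":-0.007,"tz":-0.18,"rx":0,"ry":0,"rz":0,"claw":-1},{"tx":0,"ty":-0.007,"tz":-0.18,"rx":0,"ry":0,"rz":0,"claw":-1},{"tx":0,"ty":-0.007,"tz":-0.18,"rx":0,"ry":0,"rz":-0.5,"claw":-1},{"tx":0,"ty":0,"tz":-0.08,"rx":0,"ry":0,"rz":-0.98,"claw":-0.2}]' | grep tcp
python3 -m creep '[{"tx":0,"ty":0,"tz":0,"rx":0,"ry":0,"rz":-0.98,"claw":-0.2},{"tx":0,"ty":0,"tz":0,"rx":0,"ry":0,"rz":-0.98,"claw":-0.2},{"tx":0,"ty":0,"tz":0,"rx":0,"ry":0,"rz":-0.98,"claw":-0.2},{"tx":0,"ty":0,"tz":0,"rx":0,"ry":0,"rz":-0.98,"claw":-0.2},{"tx":0,"ty":0,"tz":0,"rx":0,"ry":0,"rz":-0.98,"claw":-0.2}]' | grep tcp
python3 -m creep '[{"tx":0,"ty":0,"tz":0,"rx":0,"ry":0,"rz":-0.98,"claw":-0.2},{"tx":0,"ty":0,"tz":0,"rx":0,"ry":0,"rz":-0.98,"claw":-0.2},{"tx":0,"ty":0,"tz":0,"rx":0,"ry":0,"rz":-0.98,"claw":-0.2},{"tx":0,"ty":0,"tz":0,"rx":0,"ry":0,"rz":-0.98,"claw":-0.2},{"tx":0,"ty":0,"tz":0,"rx":0,"ry":0,"rz":-0.98,"claw":-0.2}]' | grep tcp
python3 -m creep '[{"tx":0,"ty":0,"tz":0,"rx":0,"ry":0,"rz":-0.98,"claw":-0.2},{"tx":0,"ty":0,"tz":0,"rx":0,"ry":0,"rz":-0.98,"claw":-0.2},{"tx":0,"ty":0,"tz":0,"rx":0,"ry":0,"rz":-0.98,"claw":-0.2},{"tx":0,"ty":0,"tz":0,"rx":0,"ry":0,"rz":-0.98,"claw":-0.2},{"tx":0,"ty":0,"tz":0,"rx":0,"ry":0,"rz":-0.5,"claw":-0.2}]'
python3 plan.py "0.52,-0.048,0.22,180"
```

```text
tcp_pos: [0.5519, -0.0833, 0.2245]
tcp_pos: [0.5504, -0.083, 0.2201]
tcp_pos: [0.5504, -0.0829, 0.22]
clock: 18.93
tcp_pos: [0.5503, -0.0829, 0.22]
orientation: [180.0, 0.0, -179.5]
ft_force: [-0.5, 0.2, 0.7]
opening: 0.0367
finger_force: 0.0
from [ 0.55  -0.083  0.22 ] 180.5
-> (0.52, -0.048, 0.22, 180.0) 2 rows
{"tx":0.075,"ty":0.088,"tz":0.000,"rx":0,"ry":0,"rz":0.042,"claw":-1}, {"tx":0.075,"ty":0.088,"tz":0.000,"rx":0,"ry":0,"rz":0.042,"claw":-1},
```

```bash
python3 -m creep '[{"tx":0.05,"ty":0.085,"tz":0,"rx":0,"ry":0,"rz":0.04,"claw":-0.2},{"tx":0.05,"ty":0.085,"tz":0,"rx":0,"ry":0,"rz":0.04,"claw":-0.2},{"tx":0,"ty":0,"tz":0,"rx":0,"ry":0,"rz":0,"claw":-0.2},{"tx":0,"ty":0,"tz":0,"rx":0,"ry":0,"rz":0,"claw":-0.2}]' | grep -E "tcp|ori"
cat > knob.py <<'E'
from h import *
np.set_printoptions(precision=4,suppress=True)
T=tool(); im,d=viewer.camera('wrist'); M=campose('wrist',T); hsv=cv2.cvtColor(im,cv2.COLOR_RGB2HSV)
m=((hsv[...,0]<5)|(hsv[...,0]>173))&(hsv[...,1]>150)&(hsv[...,2]>60)&(d>0); r,c=np.where(m); k,D=K('wrist')
u=cv2.undistortPoints(np.c_[c,r].astype(float)[:,None],k,D)[:,0]; P=M[:3,3]+(np.c_[u,np.ones(len(u))]*d[r,c][:,None])@M[:3,:3].T
s=(abs(P[:,0]-.505)<.05)&(abs(P[:,1]+.048)<.05)&(P[:,2]>.06)&(P[:,2]<.16); P=P[s]
print(len(P),P.min(0),P.max(0)); zt=np.percentile(P[:,2],97); t=P[P[:,2]>zt-.005]
b=cv2.minAreaRect((t[:,:2]*1000).astype(np.float32)); w,v=np.linalg.eigh(np.cov(t[:,:2].T)); print('top z',zt,'rect',b,'axis',np.degrees(np.arctan2(v[1,1],v[0,1]))%180)
for n in('knob_grip','pivot','strap_mid','boss','notch','pin_head'):
    z=dict(knob_grip=.121,strap_mid=.077,boss=.061,pivot=.084,notch=.052,pin_head=.110)[n]
    for q in viewer.mark_of(n,'wrist')[:1]: print(n,round(q['p'],2),atz('wrist',q['at'],z,M))
E
python3 knob.py
```

```text
tcp_pos: [0.5301, -0.0487, 0.2201]
orientation: [180.0, 0.0, 179.8]
755 [ 0.4868 -0.0599  0.1058] [ 0.5229 -0.0381  0.1357]
top z 0.13501634023186007 rect ((505.10357666015625, -48.6292724609375), (9.921192169189453, 36.15486145019531), 86.00025177001953) axis 174.82092527647652
knob_grip 0.63 [ 0.5057 -0.051   0.121 ]
pivot 0.84 [ 0.6178 -0.0508  0.084 ]
strap_mid 0.97 [ 0.5452 -0.0453  0.077 ]
boss 0.96 [ 0.5069 -0.0487  0.061 ]
notch 0.78 [0.6079 0.0146 0.052 ]
pin_head 0.65 [ 0.6342 -0.2117  0.11  ]
```

```bash
python3 -m creep '[{"tx":0.125,"ty":0,"tz":0,"rx":0,"ry":0,"rz":0,"claw":-0.2},{"tx":0,"ty":0,"tz":0.12,"rx":0,"ry":0,"rz":0,"claw":-0.2},{"tx":0,"ty":0,"tz":0.12,"rx":0,"ry":0,"rz":0,"claw":-0.2},{"tx":0,"ty":0,"tz":0.08,"rx":0,"ry":0,"rz":0,"claw":-0.2},{"tx":0,"ty":0,"tz":0.05,"rx":0,"ry":0,"rz":0,"claw":-0.2}]' | grep -E "tcp|ft"
python3 -m creep '[{"tx":0,"ty":0,"tz":0.03,"rx":0,"ry":0,"rz":0,"claw":-0.2},{"tx":0,"ty":0,"tz":0.02,"rx":0,"ry":0,"rz":0,"claw":-0.2},{"tx":0,"ty":0,"tz":0.02,"rx":0,"ry":0,"rz":0,"claw":-0.2},{"tx":0,"ty":0,"tz":0,"rx":0,"ry":0,"rz":0,"claw":-0.2},{"tx":0,"ty":0,"tz":0,"rx":0,"ry":0,"rz":0,"claw":-0.2}]'
```

```text
tcp_pos: [0.5044, -0.0494, 0.1443]
ft_force: [-0.4, -0.2, 0.3]
clock: 20.45
tcp_pos: [0.5056, -0.0492, 0.1324]
orientation: [-180.0, 0.0, 179.7]
ft_force: [0.5, -0.2, -0.1]
opening: 0.0372
finger_force: 0.0
```

Close on the bar.

```bash
python3 -m creep '[{"tx":0,"ty":0,"tz":0.004,"rx":0,"ry":0,"rz":0,"claw":-1},{"tx":0,"ty":0,"tz":0,"rx":0,"ry":0,"rz":0,"claw":-1},{"tx":0,"ty":0,"tz":0,"rx":0,"ry":0,"rz":0,"claw":-1},{"tx":0,"ty":0,"tz":0,"rx":0,"ry":0,"rz":0,"claw":-1},{"tx":0,"ty":0,"tz":0,"rx":0,"ry":0,"rz":0,"claw":-1}]'
python3 -m creep '[{"tx":0,"ty":0,"tz":0.02,"rx":0,"ry":0,"rz":0,"claw":-1},{"tx":0,"ty":0,"tz":0.02,"rx":0,"ry":0,"rz":0,"claw":-1},{"tx":0,"ty":0,"tz":0.015,"rx":0,"ry":0,"rz":0,"claw":-1},{"tx":0,"ty":0,"tz":0,"rx":0,"ry":0,"rz":0,"claw":-1}]'
```

```text
clock: 20.87
tcp_pos: [0.5054, -0.0492, 0.1314]
orientation: [180.0, 0.0, 179.7]
ft_force: [-1.2, 0.4, 0.2]
opening: 0.0095
finger_force: 29.9
clock: 21.2
tcp_pos: [0.5054, -0.0492, 0.1197]
orientation: [180.0, 0.0, 179.7]
ft_force: [-0.2, 0.9, 5.1]
opening: 0.0096
finger_force: 29.9
```

```bash
python3 -m creep '[{"tx":0,"ty":0,"tz":0.01,"rx":0,"ry":0,"rz":0,"claw":-1},{"tx":0,"ty":0,"tz":0.008,"rx":0,"ry":0,"rz":0,"claw":-1},{"tx":0,"ty":0,"tz":0,"rx":0,"ry":0,"rz":0,"claw":-1}]' | grep -E "tcp|ft|open"
python3 -m creep '[{"tx":0,"ty":0,"tz":0,"rx":0,"ry":0,"rz":0.5,"claw":-1},{"tx":0,"ty":0,"tz":0,"rx":0,"ry":0,"rz":1,"claw":-1},{"tx":0,"ty":0,"tz":0,"rx":0,"ry":0,"rz":1,"claw":-1},{"tx":0,"ty":0,"tz":0,"rx":0,"ry":0,"rz":1,"claw":-1},{"tx":0,"ty":0,"tz":0,"rx":0,"ry":0,"rz":0,"claw":-1}]'
```

```text
tcp_pos: [0.5054, -0.0492, 0.1165]
ft_force: [-1.0, 0.6, 6.0]
opening: 0.0095
clock: 21.87
tcp_pos: [0.5054, -0.0492, 0.1168]
orientation: [180.0, 0.0, 159.3]
ft_force: [-1.4, 0.6, 5.7]
opening: 0.0099
finger_force: 29.9
```

```bash
python3 -m creep '[{"tx":0,"ty":0,"tz":0,"rx":0,"ry":0,"rz":1,"claw":-1},{"tx":0,"ty":0,"tz":0,"rx":0,"ry":0,"rz":1,"claw":-1},{"tx":0,"ty":0,"tz":0,"rx":0,"ry":0,"rz":1,"claw":-1},{"tx":0,"ty":0,"tz":0,"rx":0,"ry":0,"rz":1,"claw":-1},{"tx":0,"ty":0,"tz":0,"rx":0,"ry":0,"rz":1,"claw":-1}]' | grep -E "ori|ft|open"
python3 -m creep '[{"tx":0,"ty":0,"tz":0,"rx":0,"ry":0,"rz":1,"claw":-1},{"tx":0,"ty":0,"tz":0,"rx":0,"ry":0,"rz":1,"claw":-1},{"tx":0,"ty":0,"tz":0,"rx":0,"ry":0,"rz":1,"claw":-1},{"tx":0,"ty":0,"tz":0,"rx":0,"ry":0,"rz":0.8,"claw":-1},{"tx":0,"ty":0,"tz":0,"rx":0,"ry":0,"rz":0,"claw":-1}]'
python3 -c "
from plant import sensors;print(sensors.read_state()['torque'])"
```

```text
orientation: [180.0, 0.0, 130.7]
ft_force: [-0.8, 0.6, 6.8]
opening: 0.0095
clock: 22.7
tcp_pos: [0.5055, -0.0492, 0.1168]
orientation: [180.0, 0.0, 108.9]
ft_force: [-0.8, 0.7, 5.1]
opening: 0.0098
finger_force: 29.9
[ 0.03861488  0.2306295  -0.03219856]
```

```bash
python3 -m creep '[{"tx":0,"ty":0,"tz":0,"rx":0,"ry":0,"rz":0.6,"claw":-1},{"tx":0,"ty":0,"tz":0,"rx":0,"ry":0,"rz":0.6,"claw":-1},{"tx":0,"ty":0,"tz":0,"rx":0,"ry":0,"rz":0.2,"claw":-1},{"tx":0,"ty":0,"tz":0,"rx":0,"ry":0,"rz":0,"claw":-1}]'
python3 -c "
from plant import sensors;print(sensors.read_state()['torque'])"
```

```text
clock: 23.03
tcp_pos: [0.5054, -0.0492, 0.1168]
orientation: [180.0, 0.0, 101.2]
ft_force: [-0.7, 0.8, 5.6]
opening: 0.0102
finger_force: 30.3
[0.19514714 0.23531482 0.5040823 ]
```

```bash
python3 -m creep '[{"tx":0,"ty":0,"tz":0,"rx":0,"ry":0,"rz":-0.1,"claw":-0.2},{"tx":0,"ty":0,"tz":0,"rx":0,"ry":0,"rz":0,"claw":-0.2},{"tx":0,"ty":0,"tz":0,"rx":0,"ry":0,"rz":0,"claw":-0.2},{"tx":0,"ty":0,"tz":-0.03,"rx":0,"ry":0,"rz":0,"claw":-0.2},{"tx":0,"ty":0,"tz":-0.1,"rx":0,"ry":0,"rz":0,"claw":-0.2}]' | grep -E "tcp|open"
python3 -m creep '[{"tx":0,"ty":0,"tz":-0.18,"rx":0,"ry":0,"rz":0,"claw":-0.2},{"tx":0,"ty":0,"tz":-0.18,"rx":0,"ry":0,"rz":0,"claw":-0.2},{"tx":-0.15,"ty":0,"tz":0,"rx":0,"ry":0,"rz":0,"claw":-0.2},{"tx":-0.15,"ty":0,"tz":0,"rx":0,"ry":0,"rz":0,"claw":-0.2},{"tx":0,"ty":0,"tz":0,"rx":0,"ry":0,"rz":0,"claw":-0.2}]' | grep -E "tcp|ft"
python3 -m creep '[{"tx":0,"ty":0,"tz":0,"rx":0,"ry":0,"rz":0,"claw":-0.2},{"tx":0,"ty":0,"tz":0,"rx":0,"ry":0,"rz":0,"claw":-0.2}]' | grep -E "tcp|ft"
python3 knob.py
python3 - <<'E'
from h import *
im,d=viewer.camera('side'); hsv=cv2.cvtColor(im,cv2.COLOR_RGB2HSV); y=((hsv[...,0]>20)&(hsv[...,0]<35)&(hsv[...,1]>120)&(hsv[...,2]>90)).astype(np.uint8)
k,l,st,ce=cv2.connectedComponentsWithStats(y)
for i in range(1,k):
    if st[i,4]>30: print(ce[i],st[i])
for q in viewer.mark_of('cartridge_end','side')[:1]: print(q,atz('side',q['at'],.037))
E
```

```text
tcp_pos: [0.5031, -0.049, 0.1406]
opening: 0.0366
tcp_pos: [0.5186, -0.1113, 0.2157]
ft_force: [-0.9, 0.4, -0.9]
tcp_pos: [0.5168, -0.1077, 0.2142]
ft_force: [-0.4, 0.7, 0.4]
772 [ 0.495  -0.0662  0.0954] [ 0.5167 -0.0303  0.1247]
top z 0.12411975970504642 rect ((505.977294921875, -48.059974670410156), (9.896267890930176, 36.11696243286133), 14.542119979858398) axis 103.49857675245381
knob_grip 0.88 [ 0.5049 -0.0468  0.121 ]
pivot 0.65 [ 0.617  -0.0486  0.084 ]
strap_mid 0.78 [ 0.5492 -0.0453  0.077 ]
boss 0.63 [ 0.5035 -0.0504  0.061 ]
notch 0.86 [0.6058 0.0161 0.052 ]
pin_head 0.82 [ 0.7672 -0.1628  0.11  ]
[242.03937008 128.70866142] [237 121  10  17 127]
[268.68253968 189.68253968] [265 185   8  12  63]
{'at': [290.7, 203.2], 'p': 0.57} [ 0.55688193 -0.01666146  0.037     ]
```

The knob top sits 11 mm lower, the bar is turned about 77°, and the pin hasn't moved. Hand it in.

```bash
python3 -c "
from plant import workorder;print(workorder.close_job())"
```

```text
the job is handed in; nothing more can be done
None
```

The job is handed in, with no verdict shown: my last measurements had the cartridge home, the pin upright in the notch, the strap shut, and the red knob holding itself about 11 mm down, turned to its stop.

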